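Snug a tapered plug with the socket key

ROBOT

A 6-joint arm with a two-finger parallel gripper is mounted at the origin on a cart in front of the work surface, level with it; the furniture and walls round the work are solid. World frame = base frame: x ahead of the robot, y to its left, z up, the work surface at z = 0. Lengths are in mm, angles in rad, forces in N, time in s.
With the tool pointing down it reaches from about 425 to 1125 mm from the base axis. Payload 14.9 kg.
Tool frame: the origin (TCP) lies between the finger pads; the fingertips stand 22 mm ahead of it and the grasp point (between the pads) lies 3 mm ahead of it; z points along the fingers, x is the direction in which the jaws open and shut, and the axes are right-handed (so a half turn about z gives the same grasp; the last joint's range is limited). The gripper opens to 91 mm and grips with 3 to 60 N. Pads are 32 mm wide; open, the fingers measure 118 mm over their backs; the gripper's body (76 mm by 178 mm) begins 60 mm behind the grasp point.
Start: joints at [1.12, 0.379, 1.734, -0, 1.028, -0.033], TCP at [284.034, 639.799, 235.932] pointing down, gripper open.
Joint ranges: [-2.77, 2.77], [-0.74, 2.19], [0, 2.66], [-1.06, 4.2], [0.31, 2.87], [-3.08, 3.08]. Speed limits (rad/s): [1.89, 1.89, 2.39, 3.14, 3.14, 3.14].

INTERFACE

Orientations are given as a unit quaternion [w, x, y, z].
In Python, from workcell import get_obs, snapshot, close_job gives the robot as it stands.
- The arm moves only by the tool move_arm, never from a script. Its arguments are lists of equal length, an entry for each row: "slide": the shift along the tool's x, y, z in m, a list of three; "rotation": the turn, a rotation vector about the tool's x, y, z in degrees, a list of three. A call has 1 to 12 rows; each row is the pose to reach, as a shift and turn from the pose commanded when the call began, along the tool's axes at that moment; what a row does not reach only later rows make up. A row lasts 1/8 s, in which the tool goes at most 62.5 mm and 10.7 degrees, less where a joint would pass 70% of its speed; a pose out of reach is approached as far as the arm can. A call with a gripper value outside its range is refused whole. "hand" is the finger opening in m, from 0 to 0.0912, set as the call begins (left out, the last holds). The fingers move at their own pace and stop on an object; "grip_force" is the grip in N (left out, the last holds). Time passes only in rows, so rows that repeat a pose let the fingers close. It gives the time, the measured TCP pose, the force and the opening at its end, in the units of the state.
- get_obs(): the state, without advancing time (a new reading comes with each control period).
- snapshot(name): name is "side" or "top" or "wrist"; returns a dict with "image" (400x640x3 uint8, red, green, blue), "z_map" (400x640 float32, mm along the optical axis (not along the pixel's ray), 0 where there is no reading), "fovy" (degrees; the focal length in pixels is half the picture's height over the tangent of half this angle, whatever the lens; pixels are square), "cx", "cy" (the principal point, pixels), "distortion" ([k1, k2, p1, p2, k3] as OpenCV has them; the pictures are not rectified), "view" (4x4, takes a point from world to camera coordinates). Camera axes: x right, y up, looking along -z (the intrinsics and any distortion apply to the point x, -y, -z); pixel columns grow to the right and rows downward; lengths in mm; the calibration is good to about 2 mm. A picture is of the moment at which its call begins.
- close_job(): hands the job in, once; it reports no verdict.
The state is a dict: "time_s": time; "joints": joint angles; "joint_velocities": joint speeds; "tau": joint torques, N m; "ee_pos": TCP position; "eef_rot": TCP orientation; "ft_force": force on the tool from outside, world axes, zero at the start; "ft_torque": the same for the moment, N m; "gripper_width": finger opening in mm.
Only numpy, scipy, OpenCV 4.12 (cv2) and the standard library are available. Lean on these libraries where they do the work, as an engineer would, in place of code of your own. Each camera call takes 0.05 s, during which the arm holds its last target.

TASK

Take the square socket key from its wooden holder, fit it over the square head of the brass tapered plug in the valve block and turn it clockwise until the plug goes snug, at about 0.6 N m; there is no fixed stopping angle, so go by feel, and never pass 1 N m, which would crack the block. Then lift the key off and stand it back upright in its holder, without disturbing the other things on the bench.

Things in the scene. Friction and masses are not known exactly. Their poses are not given: they have to be found in the camera images.
- plug_head (a point): centre of the top of the brass plug's square head, 86 mm above the bench: 18 mm square, 18 mm high (top 2 mm narrowed to 14 mm as a lead-in), sides along x and y, z up along the screw axis. Below it 17 mm of round thread shows above the boss. It turns clockwise from above, starts at any angle, and sinks too little to see
- valve_block: grey valve block bolted to the bench, foot 116 x 92 mm, 52 mm high to the top of the round boss that holds the plug; brass side ports at +y and -y. Origin: centre of its underside, under the plug's axis; z up. It does not move, but is placed and turned anew in each run
- key_grip (a point): centre of the key's grip: a dark steel square knob 30 x 30 mm, 26 mm high, flat sides along x and y, z up; grasp it across two flats from above. The key weighs about 0.32 kg and is 97 mm high; the grip's centre is 81 mm above its lower end. Under the grip a 13 mm round stem, 32 mm long. With the key on the plug the grip may be let go and taken again a quarter turn back
- key_foot (a point): middle of the key's lower end, the mouth of its 34 x 34 x 30 mm square socket; axes as key_grip. The square hole is 20 x 20 mm, 18 mm deep, open downward, 3 mm lead-in, sides along x and y: it fits the plug's head at any of four angles with about 7 degrees of play either way. Seated, it rests on the head, grip centre 63 mm above the head's top
- holder_floor (a point): centre of the floor of the wooden key holder's square pocket, 10 mm above the bench. The pocket is 42 mm square, 18 mm deep, its sides along the point's x and y; the holder is 90 x 90 x 28 mm and fixed. The key stands in it at the start, lower end on the pocket floor
- plug: the plug's core inside the block, at the boss top under the head; it does not follow the head's turning. The head runs freely (0.04 N m) for 0.3 to 2.2 rad, different each time and not visible; then the resisting moment rises about 1.1 N m per rad of further turning. Snug is 0.6 N m (0.5 to 0.75 is right); past 1.0 cracks the block. It stays where it is left
- oil_can: green oil can with a curved brass spout, 68 x 85 x 176 mm, bystander; origin: underside
- cold_chisel: blue cold chisel, 20 x 160 x 17 mm, bystander lying behind the work
- paint_brush: old brush with a wooden handle, 40 x 202 x 18 mm, bystander lying near the front edge
- nut_1: loose dark hexagon nut, 24 x 27 x 19 mm, bystander lying behind the work
Things that resemble listed ones, but are neither listed nor needed, are in the scene too. Of the things that look like the part that bears key_grip, the smaller one is meant.

How it is judged (in metres and radians):
On the way, in this order (a step that is already met when the one before it is completed fails the run):
1. the key is seated over the plug's head (horizontal distance between key_foot and plug_head below 0.005 m and z of key_foot in the frame of plug_head below -0.008 m and angle between the z axis of key_foot and the z axis of plug_head, either way round below 0.12 rad), for 0.2 s.
2. the plug is turned snug with the key on it: about 0.45 N m or more, at which a load gauge in the block starts to read (horizontal distance between key_foot and plug_head below 0.006 m and z of key_foot in the frame of plug_head below -0.004 m and contact force between plug and valve_block above 0.3 N), for 0.2 s.
At the end, for the whole second after the job is handed in: the plug is left snug (tightened to about 0.45 to 1 N m, at which the load gauge between plug and block reads 0.3 to 4 N), and the key stands at rest in its holder, its lower end within 4 mm of the pocket floor and 8 mm of its centre, upright within 6 degrees (contact force between plug and valve_block between 0.3 and 4 N and horizontal distance between key_foot and holder_floor below 0.008 m and z of key_foot in the frame of holder_floor below 0.004 m and angle between key_foot's own z axis and vertical below 0.1 rad and linear speed of key below 0.02 m/s); the robot touches nothing.
It fails at once if the plug is overtightened: more than about 1 N m, at which a load gauge in the block reads over 4 N (contact force between plug and valve_block above 4 N).
It fails at once if a bystander is moved by more than 3 cm (distance of any of oil_can, cold_chisel, paint_brush, nut_1 from where it was at the start of the episode above 0.03 m).
It also fails if it takes over 64 s, if anything falls off the work surface, if the arm or the gripper's body presses on something with over 40 N, if the wrist force passes 120 N, or if a joint passes its speed limit or range.

## Working session

There is one attempt and no reset: what is moved stays moved. The work goes in short steps, Python scripts to look and compute and a tool call to move; the robot and the scene stay as the last step left them, time stands still between calls to the robot, and variables do not carry over. Pictures are saved under pics/ and viewed, and the job is handed in when it is done.

Besides the shell and the picture viewer there is one more tool, called after ">>>" as name(argument=value, ...) on one line, values as JSON. move_arm: Moves the arm, as the interface text tells. Its arguments: {"type":"object","properties":{"slide":{"type":"array","items":{"type":"array","items":{"type":"number"}}},"rotation":{"type":"array","items":{"type":"array","items":{"type":"number"}}},"hand":{"type":"number"},"grip_force":{"type":"number"}},"required":["slide","rotation"]}

```bash
mkdir -p pics
cat > h.py <<'E'
import numpy as np, cv2, pickle
from workcell import get_obs, snapshot, close_job
def K(s):
    f=s["image"].shape[0]/2/np.tan(np.radians(s["fovy"])/2)
    return np.array([[f,0,s["cx"]],[0,f,s["cy"]],[0,0,1.]])
def ray(s,uv):
    p=cv2.undistortPoints(np.array(uv,float).reshape(-1,1,2),K(s),np.array(s["distortion"],float)).reshape(-1,2)
    d=np.c_[p[:,0],-p[:,1],-np.ones(len(p))]
    V=np.array(s["view"]);R=V[:3,:3];o=-R.T@V[:3,3]
    return o,d@R
def onz(s,uv,z):
    o,d=ray(s,uv); return o+d*((z-o[2])/d[:,2])[:,None]
def bydepth(s,uv):
    uv=np.array(uv).reshape(-1,2);o,d=ray(s,uv);zz=np.array([s["z_map"][int(v),int(u)] for u,v in uv]);return o+d*zz[:,None]
def proj(s,P):
    V=np.array(s["view"]);P=np.atleast_2d(P)@V[:3,:3].T+V[:3,3]
    P=P*np.array([1,-1,-1]);return cv2.projectPoints(P,np.zeros(3),np.zeros(3),K(s),np.array(s["distortion"],float))[0].reshape(-1,2)
def save(s,n,crop=None,k=1):
    im=s["image"][:,:,::-1]
    if crop: u0,v0,u1,v1=crop; im=im[v0:v1,u0:u1]
    if k!=1: im=cv2.resize(im,None,fx=k,fy=k,interpolation=cv2.INTER_CUBIC)
    cv2.imwrite("pics/"+n,im)
E
python3 - <<'E'
from h import *
o=get_obs();print(o)
for n in ["side","top","wrist"]:
    s=snapshot(n);save(s,n+"0.png");pickle.dump(s,open(n+"0.pkl","wb"));V=np.array(s["view"]);print(n,s["fovy"],-V[:3,:3].T@V[:3,3],s["distortion"])
E
```

```text
{'time_s': 0.0, 'joints': array([ 1.11968550e+00,  3.79438689e-01,  1.73475992e+00, -3.11555471e-05,
        1.02852203e+00, -3.33196312e-02]), 'joint_velocities': array([-3.49652427e-04,  9.71493378e-04, -1.39185192e-03, -1.40983832e-03,
        3.34574450e-04, -9.54116101e-05]), 'tau': array([-4.56371010e-03, -7.63731623e+01, -4.34365582e+01,  6.49191812e-02,
        4.24327177e-02,  3.05676610e-05]), 'ee_pos': array([283.88238754, 639.44776797, 235.27751562]), 'eef_rot': array([ 3.02924589e-04,  8.38369687e-01,  5.45101779e-01, -4.75919938e-04]), 'ft_force': array([-0.11984207,  0.0985235 ,  0.42594323]), 'ft_torque': array([-0.0482717 , -0.0496301 ,  0.03960054]), 'gripper_width': 91.12560128160469}
side 55.2798484620512 [1281.49934714   18.58563534  762.41124942] [-0.03334895  0.          0.          0.          0.        ]
top 42.18349101092418 [ 336.68389799 -167.14835848 1446.88927758] [0.02839437 0.         0.         0.         0.        ]
wrist 63.13575587858745 [220.0236316  667.94961508 384.29591792] [0.01783344 0.         0.         0.         0.        ]
```

View pics/side0.png

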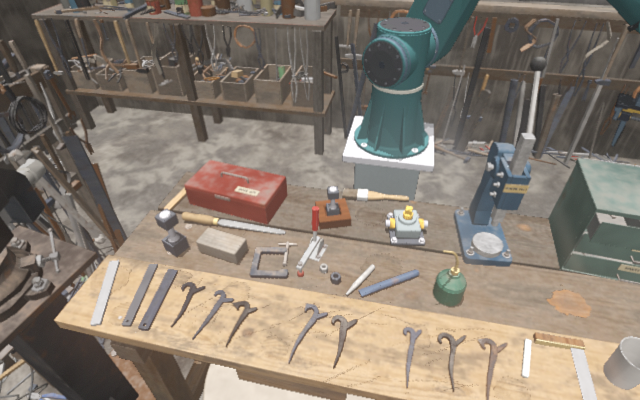

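View pics/top0.png

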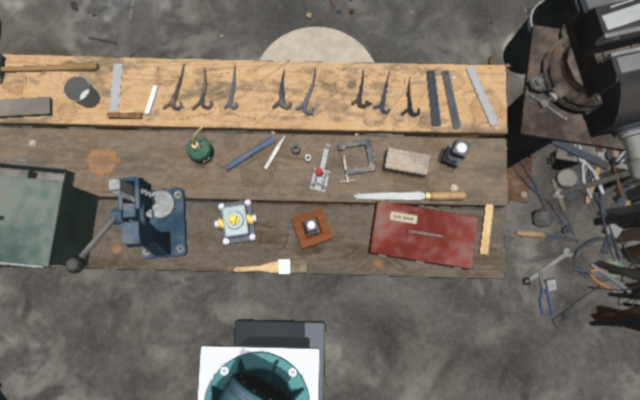

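View pics/wrist0.png

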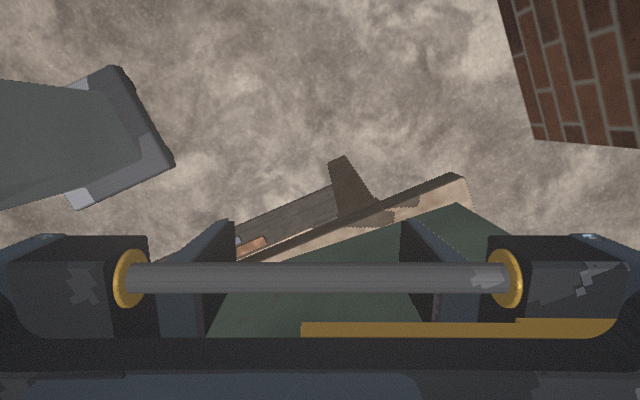

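Run:
```python
from h import *
s=pickle.load(open("top0.pkl","rb"));a=pickle.load(open("side0.pkl","rb"))
im=s["image"][:,:,::-1]; sd=a["image"][:,:,::-1]
c=lambda im,u,v,w,h:cv2.resize(im[v:v+h,u:u+w],(400,300),interpolation=cv2.INTER_CUBIC)
cv2.imwrite("pics/c0.png",np.vstack([np.hstack([c(im,204,190,80,60),c(im,275,197,80,60)]),np.hstack([c(im,420,120,80,60),c(sd,140,190,80,60)])]))
cv2.imwrite("pics/c1.png",np.hstack([c(sd,292,170,80,60),c(sd,368,192,80,60)]))
for n,p in dict(keytop=(311,227),other=(459,149),plug=(235,220)).items(): print(n,bydepth(s,[p]))
```

```text
keytop [[ 468.04868651 -133.14125218  108.64845609]]
other [[ 681.1990375  -514.4356679   122.79425595]]
plug [[484.03924801  68.86210095  83.228182  ]]
```

View pics/c0.png

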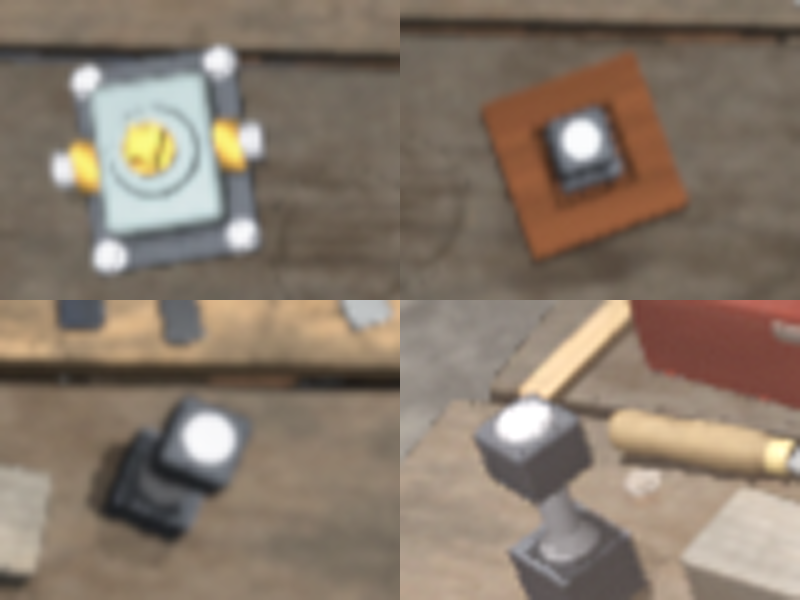

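View pics/c1.png

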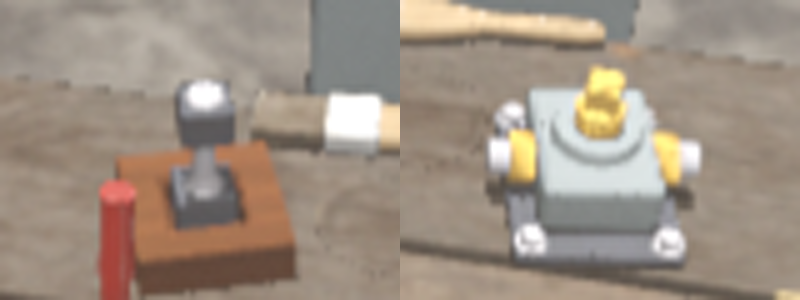

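```bash
cat >> h.py <<'E'
from scipy.spatial.transform import Rotation as R
def Rt(o=None):
    o=o or get_obs();return R.from_quat(np.array(o["eef_rot"])[[1,2,3,0]])
def goal(p,yaw=None,tilt=True):
    """slide & rotvec (tool axes) to reach TCP p [mm], tool down, tool x at yaw deg (mod 180)"""
    o=get_obs();r=Rt(o);m=r.as_matrix()
    sl=m.T@(np.array(p)-o["ee_pos"])/1000
    y0=np.degrees(np.arctan2(m[1,0],m[0,0]))
    if yaw is None: yaw=y0
    d=(yaw-y0+90)%180-90; y=np.radians(y0+d)
    x=np.array([np.cos(y),np.sin(y),0]);z=np.array([0,0,-1]);M=np.c_[x,np.cross(z,x),z]
    return np.round(sl,4),np.round((r.inv()*R.from_matrix(M)).as_rotvec(degrees=True),2),y0,d
E
python3 - <<'E'
from h import *
s=pickle.load(open("top0.pkl","rb"));a=pickle.load(open("side0.pkl","rb"));w=pickle.load(open("wrist0.pkl","rb"))
o=get_obs();m=Rt(o).as_matrix();print(m)
V=np.array(w["view"]);print("cam look in tool",m.T@(-V[2,:3]),"campos tool",m.T@(-V[:3,:3].T@V[:3,3]-o["ee_pos"]))
vv,uu=np.mgrid[0:400:2,0:640:2]
for s_ in(s,a):
  P=bydepth(s_,np.c_[uu.ravel(),vv.ravel()])
  g={}
  for x in range(250,900,50):
    print(x,[int(q[:,2].max()) if len(q:=P[(abs(P[:,0]-x)<25)&(abs(P[:,1]-y)<25)&(P[:,2]<900)]) else None for y in range(600,-650,-50)])
im=s["image"].astype(int)
# holder mask
hsv=cv2.cvtColor(s["image"],cv2.COLOR_RGB2HSV)
mk=np.zeros((400,640),np.uint8);mk[200:260,280:345]=255
q=cv2.inRange(hsv,(3,120,60),(16,255,255))&mk
q=cv2.morphologyEx(q,cv2.MORPH_CLOSE,np.ones((13,13)))
c=max(cv2.findContours(q,0,2)[0],key=cv2.contourArea)
b=cv2.boxPoints(cv2.minAreaRect(c));Pw=onz(s,b,28);print(Pw,Pw.mean(0),[np.linalg.norm(Pw[i]-Pw[i-1]) for i in range(4)])
E
```

```text
[[ 4.05792266e-01  9.13965267e-01 -3.58494573e-04]
 [ 9.13964985e-01 -4.05792422e-01 -7.18610135e-04]
 [-8.02259085e-04 -3.60450521e-05 -9.99999678e-01]]
cam look in tool [3.00443734e-04 2.49222026e-01 9.68446329e-01] campos tool [-9.80390974e-02 -6.99237009e+01 -1.48849669e+02]
250 [-724, -728, -732, -730, -732, -728, -730, -731, -729, -733, -733, -728, -730, -728, -727, -733, -728, -727, -730, -733, -724, -731, -731, -737, -734]
300 [-733, -734, -731, -732, -722, -732, -731, -731, -732, -730, -731, -731, -727, -732, -727, -733, -735, -732, -733, -727, -735, -734, -730, -729, -727]
350 [213, 216, 215, 4, 5, 7, 458, 5, 5, 6, 12, 17, 21, 24, 23, 5, 8, 7, 9, 6, 9, 8, 69, 78, 6]
400 [216, 217, 218, 208, 8, 27, 406, 269, 45, 11, 15, 8, 12, 24, 32, 15, 9, 6, 84, 85, 85, 84, 84, 88, 14]
450 [228, 216, 218, 215, 6, 255, 321, 279, 27, 32, 69, 57, 9, 6, 111, 109, 30, 7, 87, 85, 104, 99, 88, 85, 15]
500 [219, 215, 216, 214, 1, 253, 357, 354, 23, 38, 86, 90, 39, 6, 106, 108, 30, 7, 84, 87, 88, 86, 85, 84, 16]
550 [216, 217, 215, 213, 4, None, 355, 357, 17, 12, 43, 48, 6, 8, 8, 30, 6, 10, 86, 88
[... 1750 characters left out ...]
 45, 45, 47, 131, 130, 5]
750 [None, 20, 24, 37, 37, 36, 24, 23, 23, 22, 24, 22, 23, 23, 22, 23, 23, 23, 24, 23, 23, 24, 28, 30, 22]
800 [None, 71, 106, 105, 38, 38, 31, 31, 32, 31, 29, 23, 30, 32, 32, 32, 23, 26, 30, 31, 31, 31, 31, 32, 30]
850 [None, 20, 105, 104, 28, 31, 32, 32, 32, 29, 31, 24, 30, 32, 33, 24, 24, 31, 30, 31, 30, 32, 34, 33, 33]
[[ 499.93326708  -73.65802743   28.        ]
 [ 532.23974744 -157.53658919   28.        ]
 [ 447.06272869 -189.80934022   28.        ]
 [ 415.31673397 -106.59909053   28.        ]] [ 473.6381193  -131.90076184   28.        ] [np.float64(90.80237504173817), np.float64(89.88504767776062), np.float64(91.08597576900343), np.float64(89.06039431033126)]
```

>>> move_arm(slide=[[0,0,-0.06],[0,0,-0.12],[0,0,-0.18],[0,0,-0.24],[0,0,-0.3],[0,0,-0.33],[0,0,-0.33]], rotation=[[0,0,0],[0,0,0],[0,0,0],[0,0,0],[0,0,0],[0,0,0],[0,0,0]])

```text
time_s: 1.02
ee_pos: [284.2, 640.1, 568.5]
eef_rot: [-0.001, 0.838, 0.545, 0.002]
ft_force: [0.2, 0.3, -0.8]
gripper_width: 91.1
```

Run:
```python
from h import *
o=get_obs();print(o["time_s"],o["ee_pos"],o["joints"])
for p in ([500,350,566],[520,200,566],[468,-135,566],[468,-135,330]): print(p,goal(p,66)[:2])
```

```text
1.025 [284.16706396 640.07776636 568.47413271] [ 1.11970537e+00  1.74094174e-01  1.40322720e+00 -8.22481010e-06
  1.56058503e+00 -3.32885953e-02]
[500, 350, 566] (array([-0.1776,  0.315 ,  0.0019]), array([ 0.01, -0.21,  0.06]))
[520, 200, 566] (array([-0.3065,  0.3941,  0.0014]), array([ 0.01, -0.21,  0.06]))
[468, -135, 566] (array([-6.338e-01,  4.825e-01,  2.000e-04]), array([ 0.01, -0.21,  0.06]))
[468, -135, 330] (array([-0.6347,  0.4825,  0.2362]), array([ 0.01, -0.21,  0.06]))
```

>>> move_arm(slide=[[-0.03,0.053,0],[-0.06,0.105,0],[-0.089,0.158,0],[-0.118,0.21,0],[-0.148,0.263,0],[-0.178,0.315,0],[-0.22,0.342,0],[-0.263,0.368,0],[-0.306,0.394,0],[-0.36,0.409,0],[-0.415,0.424,0],[-0.47,0.438,0]], rotation=[[0,0,0],[0,0,0],[0,0,0],[0,0,0],[0,0,0],[0,0,0],[0,0,0],[0,0,0],[0,0,0],[0,0,0],[0,0,0],[0,0,0]])

```text
time_s: 2.52
ee_pos: [492.8, 30.9, 564.1]
eef_rot: [-0.001, 0.838, 0.545, -0.001]
ft_force: [1.3, 0.5, 0.1]
gripper_width: 91.2
```

Run:
```python
from h import *
o=get_obs();print(o["time_s"],o["ee_pos"],o["joints"])
for p in ([468,-135,566],[468,-135,310]): print(p,goal(p,66)[:2])
```

```text
2.525 [492.81304036  30.86777164 564.14608485] [ 1.53779832e-02 -2.00597746e-01  1.78058342e+00 -5.69393373e-05
  1.56369365e+00 -1.13787367e+00]
[468, -135, 566] (array([-0.1617,  0.0446, -0.0018]), array([-0.11,  0.05,  0.08]))
[468, -135, 310] (array([-0.1614,  0.0451,  0.2542]), array([-0.11,  0.05,  0.08]))
```

>>> move_arm(slide=[[-0.04,0.011,0.044],[-0.08,0.022,0.088],[-0.12,0.033,0.132],[-0.16,0.044,0.176],[-0.161,0.045,0.22],[-0.161,0.045,0.254],[-0.161,0.045,0.254]], rotation=[[0,0,0],[0,0,0],[0,0,0],[0,0,0],[0,0,0],[0,0,0],[0,0,0]])

```text
time_s: 3.4
ee_pos: [467.5, -132.4, 308.7]
eef_rot: [-0.002, 0.838, 0.545, -0.002]
ft_force: [-0.3, 0.3, 0.4]
gripper_width: 91.4
```

Run:
```python
from h import *
o=get_obs();print(o["time_s"],o["ee_pos"],o["joints"],o["ft_force"],o["ft_torque"])
s=snapshot("wrist");pickle.dump(s,open("w1.pkl","wb"));save(s,"w1.png")
```

```text
3.4 [ 467.47763598 -132.36380553  308.72988564] [-3.23895591e-01 -5.73762244e-02  2.10221369e+00 -4.04789058e-06
  1.10294738e+00 -1.47664515e+00] [-0.28782652  0.32644184  0.39021376] [-0.05945491 -0.02025914  0.00961942]
```

View pics/w1.png

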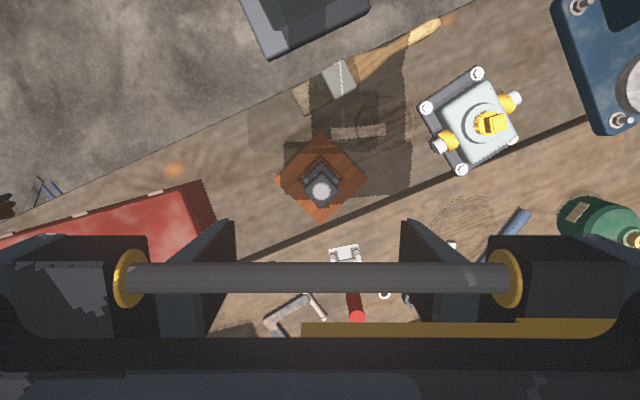

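Run:
```python
from h import *
s=pickle.load(open("w1.pkl","rb"))
im=s["image"][:,:,::-1]
c=lambda u,v,w,h:cv2.resize(im[v:v+h,u:u+w],(800,600),interpolation=cv2.INTER_CUBIC)
cv2.imwrite("pics/k1.png",c(270,130,104,78)); cv2.imwrite("pics/p1.png",c(450,85,80,60))
```

```text
(no output)
```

View pics/k1.png

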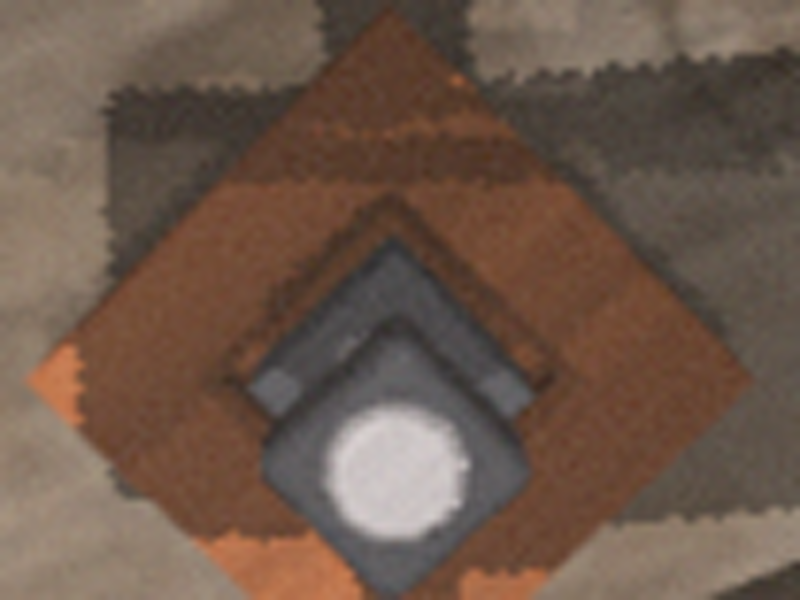

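View pics/p1.png

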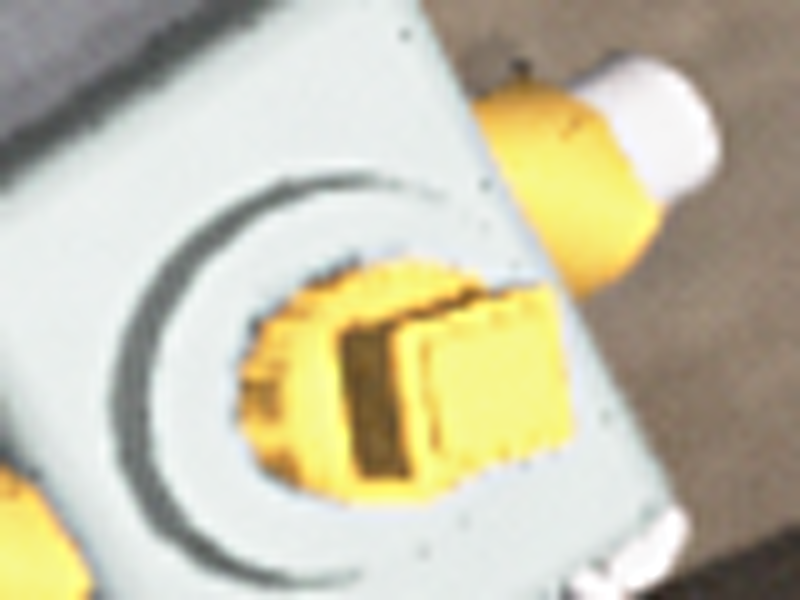

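Run:
```python
from h import *
s=pickle.load(open("w1.pkl","rb"))
f=lambda P,u,v,k:[(u+(x+.5)/k-.5,v+(y+.5)/k-.5) for x,y in P]
def ang(P): 
    P=P[:,:2];return [round(float(np.degrees(np.arctan2(*(P[i]-P[i-1])[::-1]))%90),1) for i in range(len(P))],[round(float(np.linalg.norm(P[i]-P[i-1])),1) for i in range(len(P))]
k=800/104
print("key dot",onz(s,f([(397,471)],270,130,k),107))
P=onz(s,f([(400,318),(528,460),(395,597),(262,460)],270,130,k),106);print("grip",P.mean(0),ang(P))
P=onz(s,f([(390,10),(752,380),(393,240),(390,200),(563,378),(225,378)],270,130,k),28);print("holder pts",P)
P=onz(s,f([(390,195),(565,378),(222,378)],270,130,k),28);print("pocket top c",(P[1]+P[2])/2,ang(P))
P=onz(s,f([(393,238),(535,395),(247,385)],270,130,k),40);print("socket top",(P[1]+P[2])/2,ang(P))
P=onz(s,f([(395,328),(550,285),(577,440),(410,478)],450,85,10),84);print("head out",P.mean(0),ang(P))
P=onz(s,f([(427,350),(548,310),(570,437),(440,455)],450,85,10),86);print("head in",P.mean(0),ang(P))
# masked fits
def rect(mask,z,n):
    c=max(cv2.findContours(mask,0,2)[0],key=cv2.contourArea)
    b=cv2.boxPoints(cv2.minAreaRect(onz(s,c.reshape(-1,2).astype(float),z)[:,:2].astype(np.float32)));print(n,b.mean(0),ang(b))
hsv=cv2.cvtColor(s["image"],cv2.COLOR_RGB2HSV)
zone=np.zeros((400,640),np.uint8);zone[120:230,265:375]=255
q=cv2.inRange(hsv,(3,100,40),(16,255,255))&zone;q=cv2.morphologyEx(q,cv2.MORPH_CLOSE,np.ones((31,31)));rect(q,28,"holder")
# depth-based head top and grip top
vv,uu=np.mgrid[0:400,0:640];W=bydepth(s,np.c_[uu.ravel(),vv.ravel()]).reshape(400,640,3)
for n,(u0,v0,u1,v1),zl,zh,zz in(("head",(470,100,520,140),79,95,86),("grip",(295,160,350,215),95,120,107),("boss",(455,90,525,150),45,58,52)):
    m=np.zeros((400,640),np.uint8);w=W[v0:v1,u0:u1,2];m[v0:v1,u0:u1]=((w>zl)&(w<zh))*255
    print(n,(m>0).sum(),np.median(w[(w>zl)&(w<zh)]));rect(m,zz,n)
```

```text
key dot [[ 474.52168533 -130.76298546  107.        ]]
grip [ 473.16284741 -130.27469889  106.        ] ([22.2, 18.1, 23.0, 19.4], [28.5, 27.6, 27.9, 27.9])
holder pts [[ 417.50698808 -106.02703044   28.        ]
 [ 500.48273178  -73.78954798   28.        ]
 [ 452.95076018 -121.06245225   28.        ]
 [ 446.49803602 -118.78493431   28.        ]
 [ 486.85208393 -103.68206414   28.        ]
 [ 463.05814882 -157.41972309   28.        ]]
pocket top c [ 474.91997172 -130.63045875   28.        ] ([23.5, 20.1, 66.1], [43.0, 43.9, 59.6])
socket top [ 474.66862975 -131.09839307   40.        ] ([21.3, 18.4, 64.1], [35.0, 35.9, 48.8])
head out [488.02920812  77.6209181   84.        ] ([79.3, 81.5, 84.0, 78.9], [16.6, 16.9, 17.5, 18.3])
head in [488.70144016  77.82523629  86.        ] ([80.8, 84.5, 83.9, 73.8], [11.7, 13.2, 14.3, 14.1])
holder [ 474.83096 -131.36456] ([21.7, 21.7, 21.7, 21.7], [90.7, 91.0, 90.7, 91.0])
head 311 85.04949427135602
head [487.54926  75.55991] ([82.3, 82.3, 82.3, 82.3], [19.8, 19.2, 19.8, 19.2])
grip 719 104.3343796938629
grip [ 473.7838  -130.71584] ([21.0, 21.0, 21.0, 21.0], [30.0, 30.0, 30.0, 30.0])
boss 1031 51.58735816135214
boss [487.36713  74.4741 ] ([74.2, 74.2, 74.2, 74.2], [50.1, 51.0, 50.1, 51.0])
```

Run:
```python
from h import *
for p in ([474.3,-130.8,200],[474.3,-130.8,94]): print(p,goal(p,111)[:2])
```

```text
[474.3, -130.8, 200] (array([0.004 , 0.0048, 0.1109]), array([ -0.17,  -0.05, -44.93]))
[474.3, -130.8, 94] (array([0.004 , 0.0051, 0.2169]), array([ -0.17,  -0.05, -44.93]))
```

>>> move_arm(slide=[[0.004,0.005,0.03],[0.004,0.005,0.06],[0.004,0.005,0.09],[0.004,0.005,0.12],[0.004,0.005,0.15],[0.004,0.005,0.15]], rotation=[[0,0,-10],[0,0,-20],[0,0,-30],[0,0,-40],[0,0,-45],[0,0,-45]])

```text
time_s: 4.2
ee_pos: [475.4, -131.0, 161.6]
eef_rot: [-0.001, 0.566, 0.824, -0.0]
ft_force: [0.1, -0.6, 1.0]
gripper_width: 91.2
```

Run:
```python
from h import *
s=snapshot("wrist");save(s,"w2.png")
o=get_obs();print(o["time_s"],o["ee_pos"],np.round(o["joints"],3),o["ft_force"],o["ft_torque"])
print(goal([474.3,-130.8,94],111))
```

```text
4.25 [ 476.11197097 -131.28856955  162.84917132] [-0.316  0.165  2.18  -0.     0.797 -2.253] [ 0.11712351  0.23102042 -0.03577527] [ 0.02976976  0.0162094  -0.01477277]
(array([ 0.0011, -0.0015,  0.0688]), array([-0.  , -0.  , -0.04]), np.float64(110.95713948298229), np.float64(0.04286051701771498))
```

View pics/w2.png

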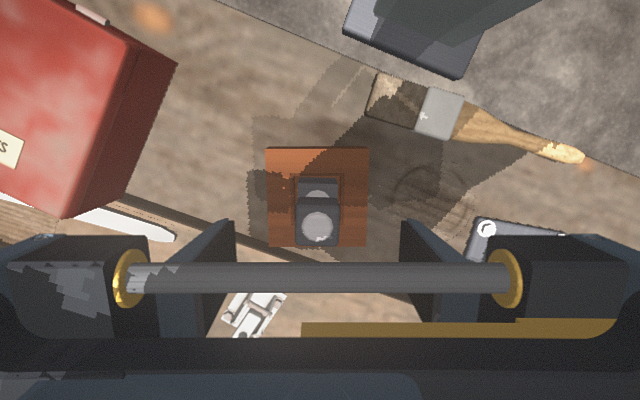

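>>> move_arm(slide=[[0.0005,-0.001,0.03],[0.0005,-0.001,0.055],[0.0005,-0.001,0.067],[0.0005,-0.001,0.067],[0.0005,-0.001,0.067]], rotation=[[0,0,0],[0,0,0],[0,0,0],[0,0,0],[0,0,0]])

```text
time_s: 4.88
ee_pos: [475.3, -131.4, 96.1]
eef_rot: [0.001, 0.566, 0.824, 0.0]
ft_force: [0.2, 0.7, 0.2]
gripper_width: 91.2
```

>>> move_arm(slide=[[0,0,0],[0,0,0],[0,0,0],[0,0,0],[0,0,0],[0,0,0]], rotation=[[0,0,0],[0,0,0],[0,0,0],[0,0,0],[0,0,0],[0,0,0]], hand=0.02, grip_force=45)

```text
time_s: 5.62
ee_pos: [474.5, -131.2, 94.9]
eef_rot: [-0.0, 0.566, 0.824, -0.0]
ft_force: [0.0, -0.5, 0.6]
gripper_width: 34.2
```

Run:
```python
from h import *
for i in range(3):
  o=get_obs();print(o["time_s"],o["ee_pos"],o["gripper_width"],o["ft_force"],o["ft_torque"])
s=snapshot("side");save(s,"s3.png",(250,130,410,250),5)
```

```text
5.625 [ 474.53668297 -131.17739158   94.90920081] 34.176075258885575 [ 0.04091144 -0.49290178  0.59798975] [ 0.07100655  0.06611432 -0.01210883]
5.625 [ 474.53668297 -131.17739158   94.90920081] 34.176075258885575 [ 0.04091144 -0.49290178  0.59798975] [ 0.07100655  0.06611432 -0.01210883]
5.625 [ 474.53668297 -131.17739158   94.90920081] 34.176075258885575 [ 0.04091144 -0.49290178  0.59798975] [ 0.07100655  0.06611432 -0.01210883]
```

View pics/s3.png

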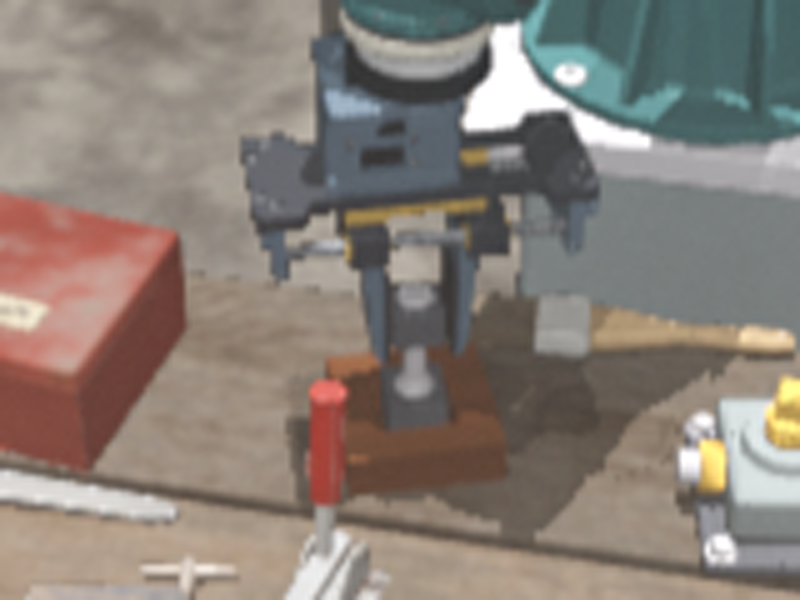

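>>> move_arm(slide=[[0,0,0],[0,0,0],[0,0,0],[0,0,0],[0,0,-0.02],[0,0,-0.05],[0,0,-0.09],[0,0,-0.135],[0,0,-0.135]], rotation=[[0,0,0],[0,0,0],[0,0,0],[0,0,0],[0,0,0],[0,0,0],[0,0,0],[0,0,0],[0,0,0]])

```text
time_s: 6.8
ee_pos: [475.9, -131.6, 232.7]
eef_rot: [0.002, 0.566, 0.824, 0.001]
ft_force: [-0.5, 0.2, -4.5]
gripper_width: 29.4
```

Run:
```python
from h import *
s=snapshot("side");save(s,"s4.png",(250,100,450,250),4)
w=snapshot("wrist");save(w,"w4.png")
o=get_obs();print(o["time_s"],o["ee_pos"],o["gripper_width"],o["ft_force"],o["ft_torque"])
print(goal([460,40,230],81.5))
```

```text
6.9 [ 474.0848781  -131.03260887  229.29398277] 29.90861149162406 [-0.51982871  0.30575582 -3.29723093] [0.0754294  0.04326398 0.01531274]
(array([ 0.1647,  0.0483, -0.0007]), array([-2.000e-02, -1.000e-02,  2.956e+01]), np.float64(111.06173286975002), np.float64(-29.561732869750017))
```

View pics/s4.png

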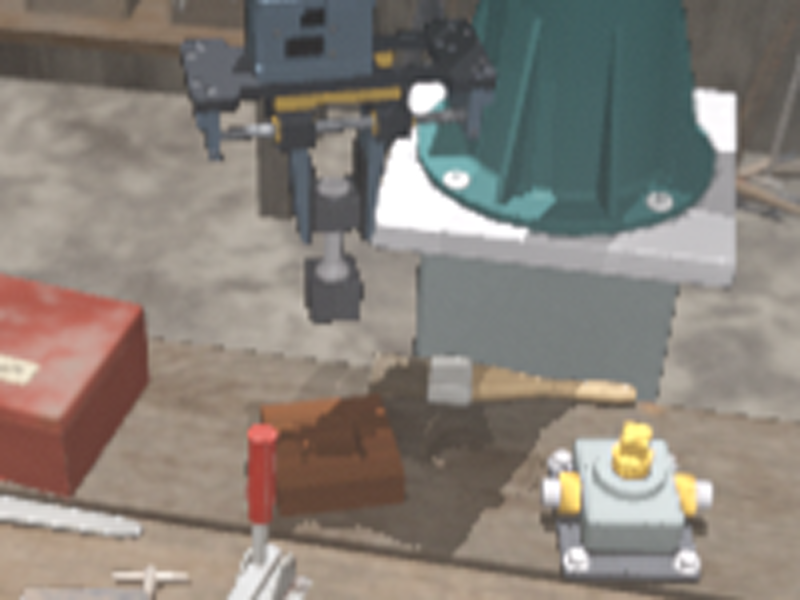

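View pics/w4.png

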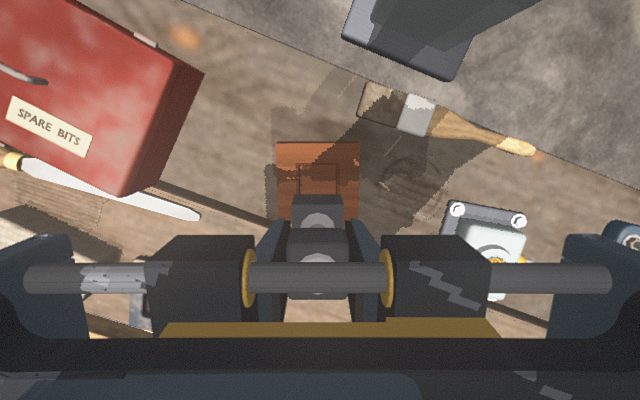

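Run:
```python
from h import *
print(goal([545,68,240],81.5))
```

```text
(array([ 0.1603,  0.1377, -0.0107]), array([-2.000e-02, -1.000e-02,  2.956e+01]), np.float64(111.06173286975002), np.float64(-29.561732869750017))
```

>>> move_arm(slide=[[0.03,0.026,-0.01],[0.065,0.056,-0.01],[0.1,0.086,-0.01],[0.135,0.116,-0.01],[0.16,0.138,-0.01],[0.16,0.138,-0.01],[0.16,0.138,-0.01]], rotation=[[0,0,7],[0,0,15],[0,0,23],[0,0,29.5],[0,0,29.5],[0,0,29.5],[0,0,29.5]])

```text
time_s: 7.78
ee_pos: [544.8, 67.4, 238.3]
eef_rot: [-0.001, 0.757, 0.653, -0.001]
ft_force: [-0.6, -0.5, -2.5]
gripper_width: 29.8
```

Run:
```python
from h import *
w=snapshot("wrist");save(w,"w5.png");pickle.dump(w,open("w5.pkl","wb"))
q=proj(w,[488,77,85])[0];print(q)
u,v=q.astype(int);save(w,"p5.png",(u-40,v-30,u+40,v+30),10);print(u-40,v-30)
o=get_obs();print(o["time_s"],o["ee_pos"],o["gripper_width"],o["ft_force"],o["ft_torque"],o["joints"])
```

```text
[318.66766516 133.0219641 ]
278 103
7.825 [544.99760597  67.08886549 238.71661607] 29.977660938332722 [-0.42918322  0.6003875  -3.45469937] [-0.00324081 -0.05255755  0.00141845] [ 8.01026734e-02  1.39215233e-01  2.03777800e+00 -1.74057378e-04
  9.66723129e-01 -1.34301834e+00]
```

View pics/w5.png

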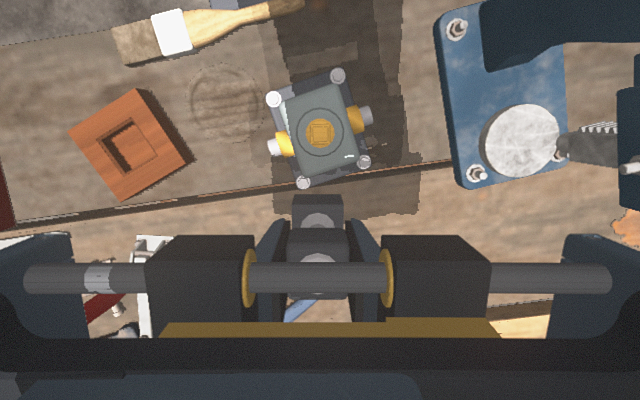

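View pics/p5.png

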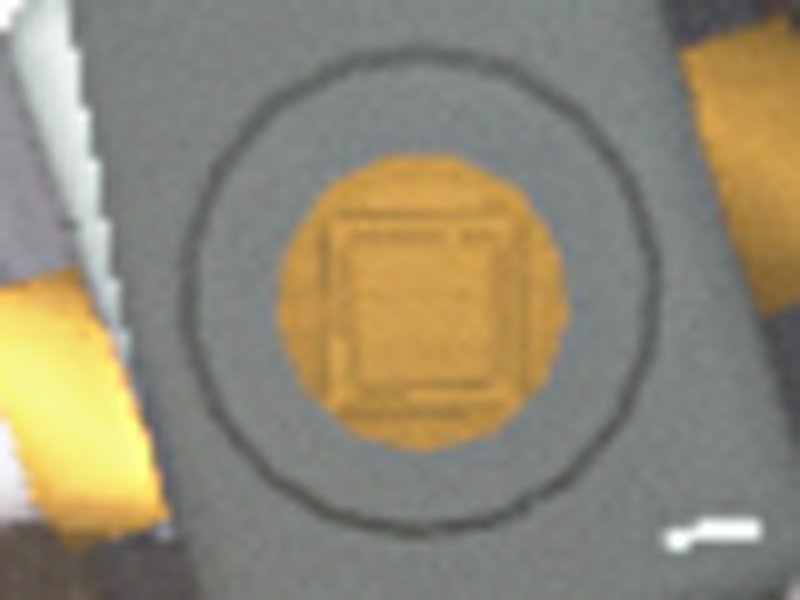

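Run:
```python
from h import *
s=pickle.load(open("w5.pkl","rb"))
f=lambda P,u,v,k:[(u+(x+.5)/k-.5,v+(y+.5)/k-.5) for x,y in P]
def ang(P): 
    P=P[:,:2];return [round(float(np.degrees(np.arctan2(*(P[i]-P[i-1])[::-1]))%90),1) for i in range(len(P))],[round(float(np.linalg.norm(P[i]-P[i-1])),1) for i in range(len(P))]
P=onz(s,f([(323,212),(520,207),(530,405),(335,411)],278,103,10),84);print("out",P.mean(0),ang(P))
P=onz(s,f([(350,237),(490,235),(502,382),(362,386)],278,103,10),86);print("in",P.mean(0),ang(P))
print("boss",onz(s,f([(422,292)],278,103,10),52), "thread",onz(s,f([(424,303)],278,103,10),66))
hsv=cv2.cvtColor(s["image"],cv2.COLOR_RGB2HSV)
q=cv2.inRange(hsv,(3,100,40),(18,255,255));q[:,:60]=0;q[:85]=0;q[205:]=0;q[:,200:]=0
q=cv2.morphologyEx(q,cv2.MORPH_CLOSE,np.ones((25,25)))
c=max(cv2.findContours(q,0,2)[0],key=cv2.contourArea);print(cv2.boundingRect(c))
b=cv2.boxPoints(cv2.minAreaRect(onz(s,c.reshape(-1,2).astype(float),28)[:,:2].astype(np.float32)));print("holder",b.mean(0),ang(b))
save(s,"k5.png",(270,185,370,305),5); save(s,"hd5.png",(60,80,200,210),4)
o=get_obs();print(o["ee_pos"],"proj dot",proj(s,np.array(o["ee_pos"])+[0,0,13]))
```

```text
out [488.67311989  78.36569359  84.        ] ([84.9, 83.1, 85.2, 83.4], [17.8, 17.8, 17.7, 17.9])
in [488.65633706  78.26018731  86.        ] ([86.2, 82.4, 86.9, 83.3], [13.2, 12.6, 13.1, 12.8])
boss [[488.2213441   78.19205197  52.        ]] thread [[488.76862473  78.21024516  66.        ]]
(67, 88, 127, 115)
holder [ 485.83307 -121.84993] ([21.3, 21.3, 21.3, 21.3], [117.4, 101.1, 117.4, 101.1])
[544.99760597  67.08886549 238.71661607] proj dot [[316.53111612 277.11044003]]
```

View pics/k5.png

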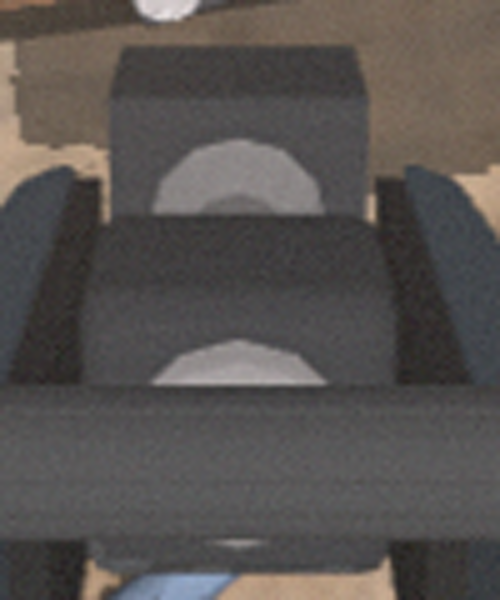

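View pics/hd5.png

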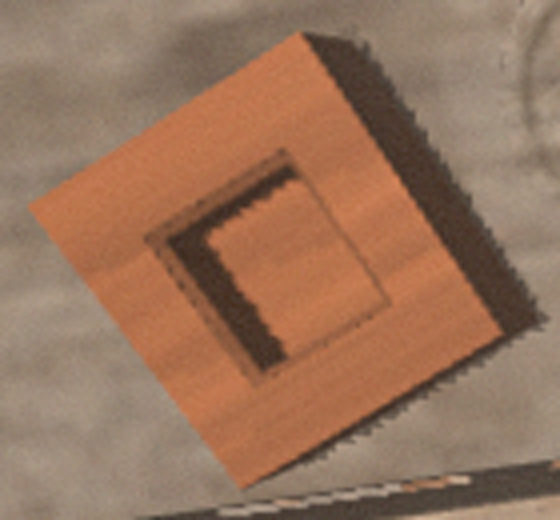

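Run:
```python
from h import *
print(goal([489,78.3,180],84))
```

```text
(array([ 0.0029, -0.0569,  0.0588]), array([-0.12,  0.03, -2.46]), np.float64(81.5445370537019), np.float64(2.4554629462980984))
```

>>> move_arm(slide=[[0.001,-0.03,0],[0.003,-0.057,0],[0.003,-0.057,0.03],[0.003,-0.057,0.058],[0.003,-0.057,0.058]], rotation=[[0,0,-1],[0,0,-2.5],[0,0,-2.5],[0,0,-2.5],[0,0,-2.5]])

```text
time_s: 8.45
ee_pos: [488.3, 78.2, 180.2]
eef_rot: [-0.001, 0.743, 0.669, -0.002]
ft_force: [-0.3, 0.5, -3.4]
gripper_width: 30.1
```

Run:
```python
from h import *
w=snapshot("wrist");save(w,"w6.png",(220,100,420,250),4)
s=snapshot("side");save(s,"s6.png",(350,130,470,250),5)
o=get_obs();print(o["time_s"],o["ee_pos"],o["gripper_width"],o["ft_force"],o["ft_torque"],o["joints"]);print(goal([489,78.3,152],84))
```

```text
8.55 [490.03065569  78.57839037 182.45508853] 29.52188056880984 [ 0.48315188 -0.32416944 -2.6255833 ] [ 0.00647235 -0.00938783 -0.03568965] [ 1.12052452e-01  1.35580862e-01  2.16771729e+00 -4.74358884e-05
  8.38382531e-01 -1.35430210e+00]
(array([-0.0004, -0.001 ,  0.0305]), array([-0.  ,  0.  ,  0.02]), np.float64(84.01774458106071), np.float64(-0.017744581060711084))
```

View pics/w6.png

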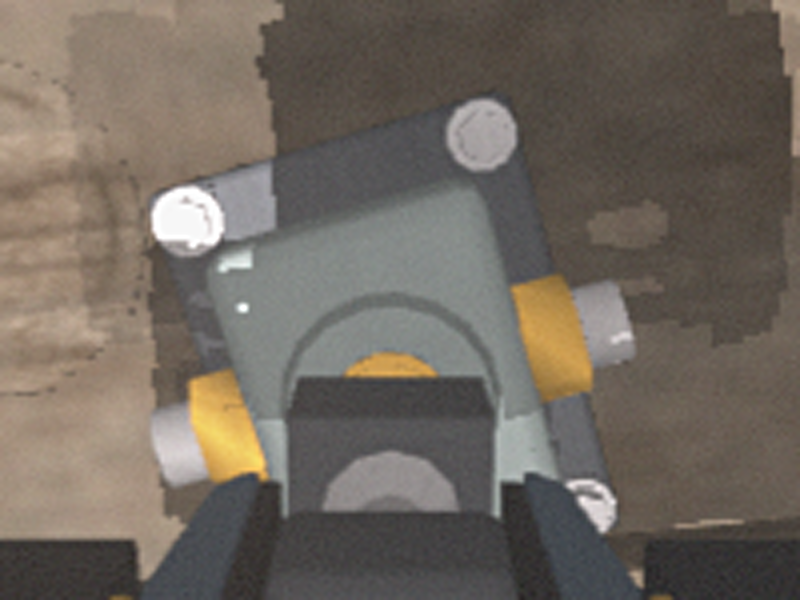

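View pics/s6.png

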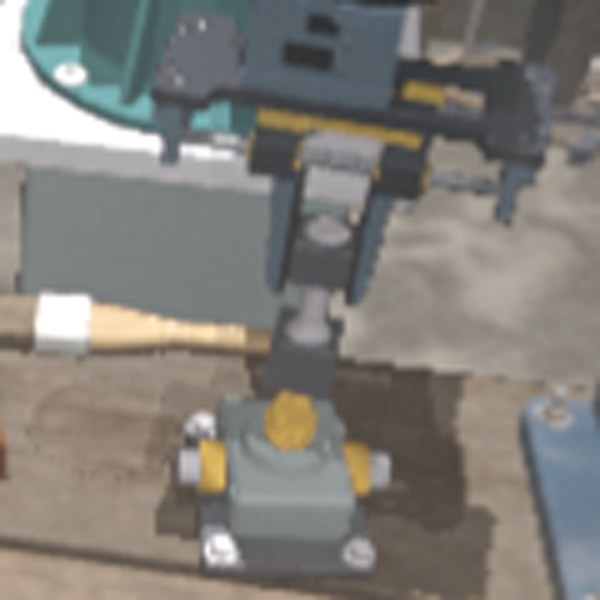

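>>> move_arm(slide=[[0,0,0.008],[0,0,0.014],[0,0,0.018],[0,0,0.021],[0,0,0.021]], rotation=[[0,0,0],[0,0,0],[0,0,0],[0,0,0],[0,0,0]])

```text
time_s: 9.18
ee_pos: [492.8, 79.3, 163.5]
eef_rot: [0.002, 0.743, 0.67, 0.002]
ft_force: [-0.5, -1.4, 27.7]
gripper_width: 29.7
```

Run:
```python
from h import *
s=snapshot("side");save(s,"s7.png",(350,130,470,250),5)
o=get_obs();print(o["time_s"],o["ee_pos"],o["gripper_width"],o["ft_force"],o["ft_torque"])
```

```text
9.225 [492.73745201  79.27049565 163.51440566] 30.046903130307584 [-1.44877815 -1.78965697 29.06734097] [-0.51227239  0.57180087  0.010812  ]
```

View pics/s7.png

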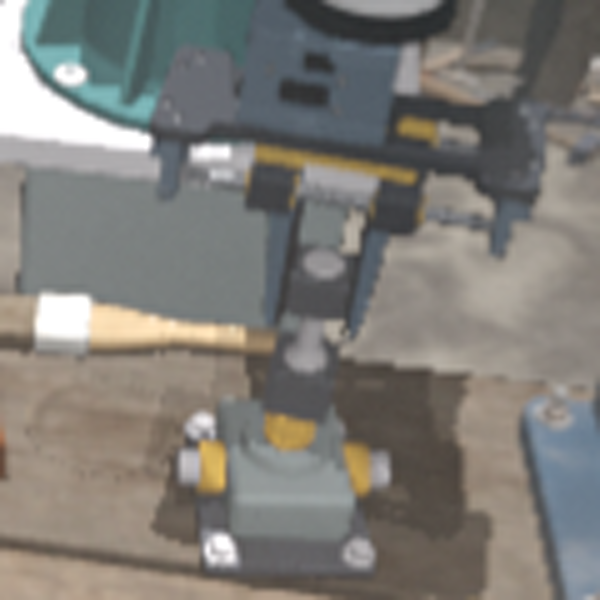

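Run:
```python
from h import *
w=snapshot("wrist");save(w,"w8.png",(220,100,420,250),4);pickle.dump(w,open("w8.pkl","wb"))
o=get_obs();print(o["time_s"],o["ee_pos"],o["ft_force"],o["ft_torque"],Rt(o).as_matrix())
```

```text
9.275 [492.72181959  79.27814423 163.52098734] [-1.05156959 -2.28407215 27.48616488] [-0.51060174  0.60554346  0.01639127] [[ 1.03217808e-01  9.94643989e-01  5.42390225e-03]
 [ 9.94658415e-01 -1.03220894e-01  2.91436471e-04]
 [ 8.49735573e-04  5.36484858e-03 -9.99985248e-01]]
```

View pics/w8.png

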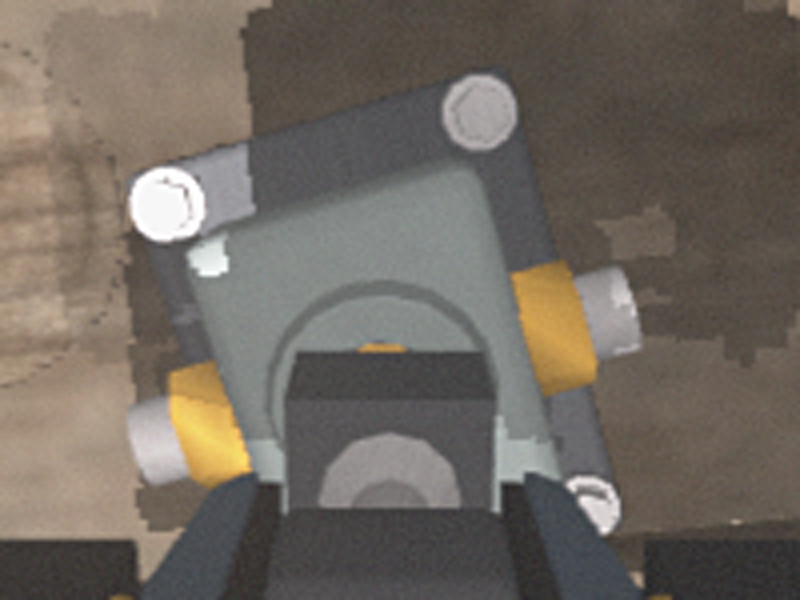

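>>> move_arm(slide=[[0,0,-0.006],[-0.001,-0.002,-0.006],[-0.001,-0.002,-0.006],[-0.001,-0.002,-0.004]], rotation=[[0,0,0],[0,0,0],[0,0,0],[0,0,0]])

```text
time_s: 9.78
ee_pos: [490.0, 78.6, 166.4]
eef_rot: [0.001, 0.743, 0.67, 0.002]
ft_force: [5.6, 0.0, 20.4]
gripper_width: 29.9
```

Run:
```python
from h import *
for i in range(3):
  w=snapshot("wrist")
  o=get_obs();print(o["time_s"],o["ee_pos"],o["ft_force"],o["ft_torque"])
save(w,"w9.png",(220,100,420,250),4)
```

```text
9.825 [490.18970154  78.57930899 166.35964112] [ 3.92419759  0.38001678 18.66360622] [ 0.1774398  -1.16692615  0.02906914]
9.875 [490.23236107  78.5732837  166.52585381] [ 3.7348318   0.16458872 17.50674166] [ 0.2055042  -1.09419371  0.00587835]
9.925 [490.15647267  78.57168316 166.54623405] [ 4.00975211  0.79526731 16.99351196] [ 0.17614855 -1.18029978 -0.04032514]
```

View pics/w9.png

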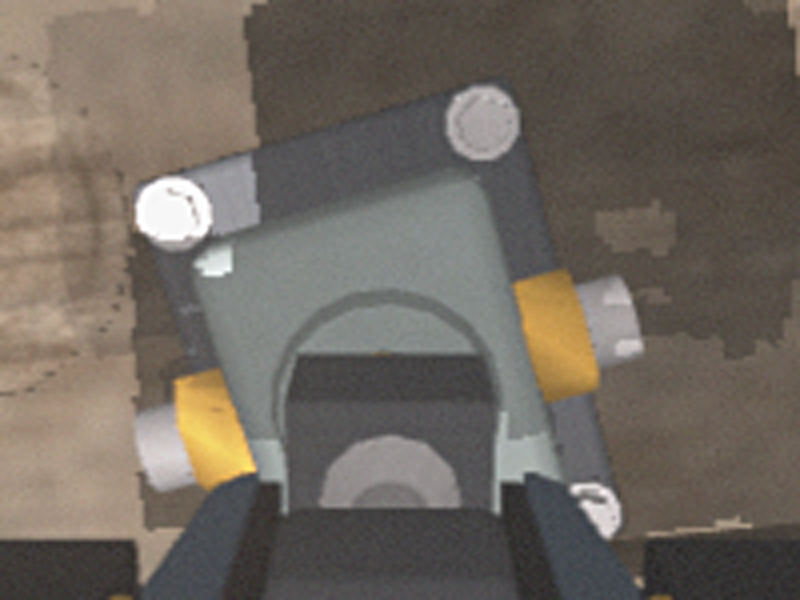

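>>> move_arm(slide=[[0,0,-0.006],[0,0.0018,-0.006],[0,0.0018,-0.006]], rotation=[[0,0,0],[0,0,0],[0,0,0]])

```text
time_s: 10.3
ee_pos: [489.0, 78.0, 170.3]
eef_rot: [-0.0, 0.743, 0.67, -0.001]
ft_force: [-0.3, 0.1, -1.3]
gripper_width: 29.9
```

Run:
```python
from h import *
E=[]
for i in range(4):
  w=snapshot("wrist")
  o=get_obs();E.append(np.r_[o["ee_pos"],o["ft_force"],o["ft_torque"]])
print(np.round(np.mean(E,0),2),np.round(np.std(E,0),2))
save(w,"w10.png",(220,100,420,250),4)
```

```text
[ 4.8911e+02  7.8040e+01  1.7046e+02 -6.0000e-02 -2.7000e-01 -3.4700e+00
  4.0000e-02 -1.0000e-02  3.0000e-02] [0.06 0.01 0.07 0.47 0.51 0.45 0.05 0.03 0.  ]
```

View pics/w10.png

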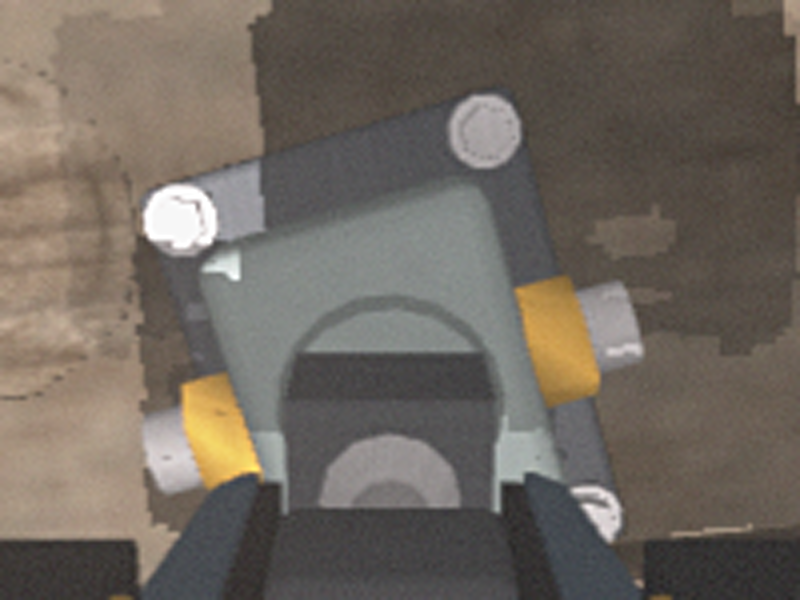

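```bash
cat > tilt.py <<'E'
from h import *
from scipy.optimize import least_squares
# tool-frame camera (from initial view)
w=pickle.load(open("w5.pkl","rb"))
def tilt(w,rows,m,p):
    # rows: mouth front edge, socket-top front edge (image v at centre col); unknown y shift & tilt about grip centre z=3
    def pr(x):
        dy,t=x; out=[]
        for y,z in((-17,81),(-17,51)):
            yy=dy+y*np.cos(t)+z*np.sin(t); zz=3+z*np.cos(t)-y*np.sin(t)
            out.append(proj(w,m@np.array([0,yy,zz])+p)[0,1])
        return np.array(out)-rows
    r=least_squares(pr,[0,0]);return r.x[0],np.degrees(r.x[1])
E
python3 - <<'E'
from tilt import *
s=snapshot("wrist");o=get_obs();m=Rt(o).as_matrix()
print(proj(s,(m@np.array([[0,-17,84],[0,-17,54]]).T).T+o["ee_pos"]))
print(tilt(s,np.array([188,200.5]),m,o["ee_pos"]))
print("w6-like",tilt(s,np.array([194.5,205.7]),m,o["ee_pos"]))
E
```

```text
[[317.22469391 193.3172047 ]
 [317.23118068 203.65208868]]
(np.float64(0.7369560608580571), np.float64(-3.541883688726011))
w6-like (np.float64(2.0842313143670452), np.float64(-0.8910022506845647))
```

>>> move_arm(slide=[[0,0,-0.003],[0,0,-0.003],[0,0,-0.003]], rotation=[[-2.8,0,0],[-2.8,0,0],[-2.8,0,0]])

```text
time_s: 10.92
ee_pos: [489.6, 78.1, 173.9]
eef_rot: [0.018, 0.743, 0.669, 0.016]
ft_force: [-0.4, -1.0, -3.2]
gripper_width: 29.3
```

Run:
```python
from h import *
w=snapshot("wrist");save(w,"w11.png",(240,130,400,250),5);pickle.dump(w,open("w11.pkl","wb"))
o=get_obs();print(o["time_s"],o["ee_pos"],o["ft_force"],o["ft_torque"])
```

```text
10.975 [489.65884573  78.08375927 173.88259323] [-0.50551241  0.06482685 -3.7015886 ] [ 0.02609963  0.09651196 -0.02446921]
```

View pics/w11.png

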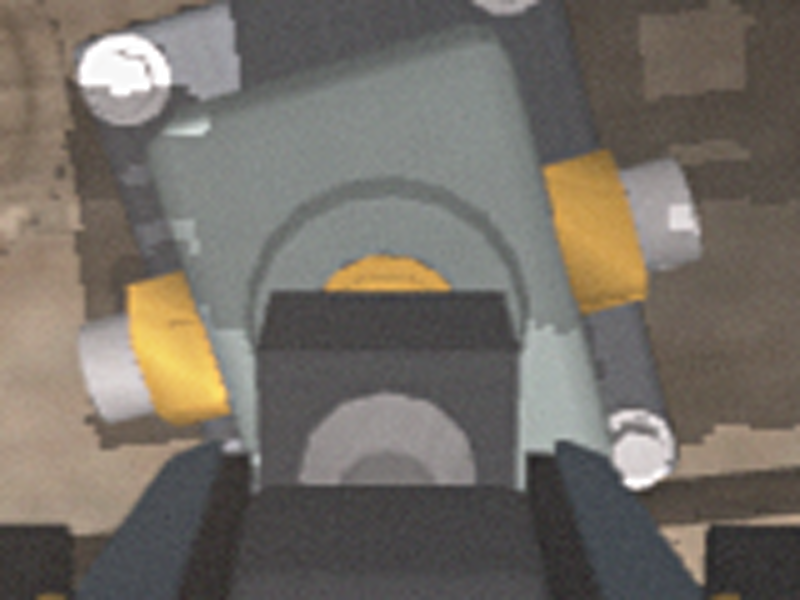

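Run:
```python
from h import *
f=lambda P,u,v,k:[(u+(x+.5)/k-.5,v+(y+.5)/k-.5) for x,y in P]
s=pickle.load(open("w5.pkl","rb"))
P=onz(s,f([(192,292),(652,292),(422,60),(422,522)],278,103,10),52);c=P.mean(0);print(c,np.linalg.norm(P-c,axis=1))
P=onz(s,f([(183,292),(660,292),(422,47),(422,535)],278,103,10),52);c=P.mean(0);print(c,np.linalg.norm(P-c,axis=1))
w=pickle.load(open("w11.pkl","rb"));o=get_obs();z=o["ee_pos"][2]
print("mouth",onz(w,f([(388.5,292)],240,130,5),z-84),"l/r",onz(w,f([(272,292),(505,292)],240,130,5),z-84))
print("ring out top",onz(w,f([(388,177)],240,130,5),52),"in",onz(w,f([(388,197)],240,130,5),52))
print("socktop",onz(w,f([(389,348)],240,130,5),z-54))
save(w,"w11b.png",(285,155,345,200),13)
```

```text
[488.37674835  78.16867615  52.        ] [23.15753285 23.15564576 22.55660213 22.85856485]
[488.39658878  78.14030575  52.        ] [24.03855112 23.98615529 23.81183882 24.16047555]
mouth [[472.60581042  79.95904244  89.88259323]] l/r [[470.87205552  63.09247991  89.88259323]
 [474.34159964  96.82597512  89.88259323]]
ring out top [[462.83951056  80.8941008   52.        ]] in [[466.18812055  80.54975947  52.        ]]
socktop [[472.17057522  80.05606115 119.88259323]]
```

View pics/w11b.png

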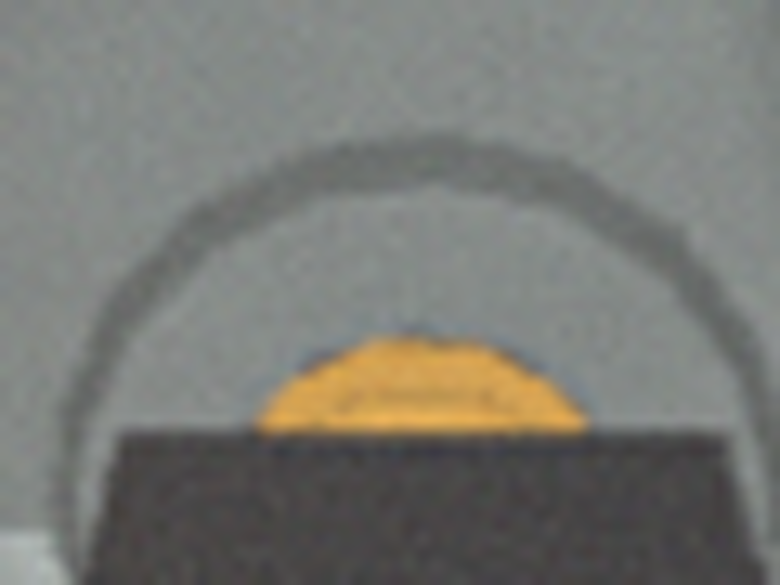

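>>> move_arm(slide=[[0,0,0.003],[0,0,0.006],[0,0,0.008],[0,0,0.008]], rotation=[[0,0,0],[0,0,0],[0,0,0],[0,0,0]])

```text
time_s: 11.48
ee_pos: [489.8, 78.0, 165.7]
eef_rot: [0.018, 0.743, 0.669, 0.016]
ft_force: [0.1, 1.8, -3.4]
gripper_width: 29.7
```

Run:
```python
from h import *
w=snapshot("wrist");save(w,"w12.png",(240,130,400,250),5);pickle.dump(w,open("w12.pkl","wb"))
o=get_obs();print(o["time_s"],o["ee_pos"],o["ft_force"],o["ft_torque"])
```

```text
11.525 [489.90908508  78.03794328 165.83648757] [ 0.20044335 -0.22126866 -3.33165546] [0.02879296 0.05710963 0.03898963]
```

View pics/w12.png

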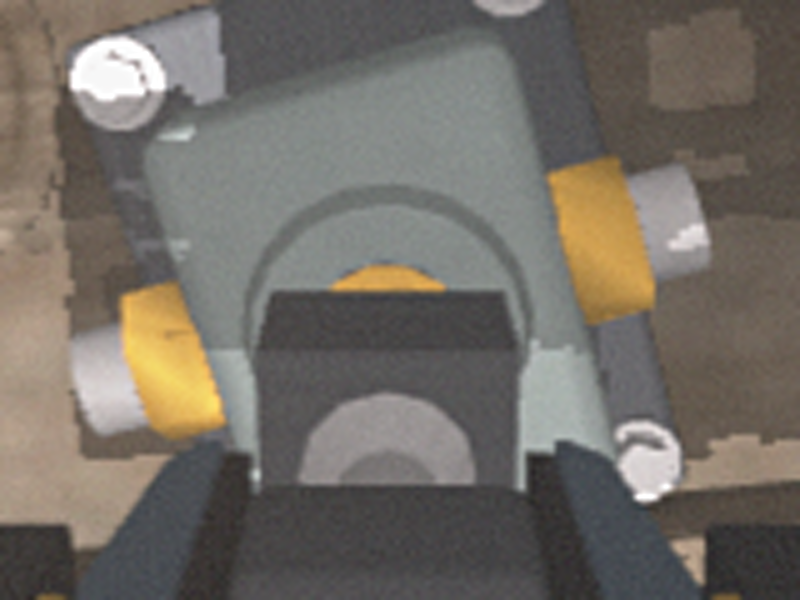

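>>> move_arm(slide=[[0,-0.0003,0.002],[0,-0.0004,0.004],[0,-0.0004,0.004]], rotation=[[0,0,0],[0,0,0],[0,0,0]])

```text
time_s: 11.9
ee_pos: [489.6, 78.1, 161.7]
eef_rot: [0.018, 0.743, 0.669, 0.016]
ft_force: [0.0, 0.3, -2.5]
gripper_width: 29.8
```

>>> move_arm(slide=[[0,-0.0001,0.002],[0,-0.0002,0.004],[0,-0.0003,0.006],[0,-0.0003,0.006]], rotation=[[0,0,0],[0,0,0],[0,0,0],[0,0,0]])

```text
time_s: 12.4
ee_pos: [489.7, 78.1, 155.7]
eef_rot: [0.018, 0.743, 0.669, 0.016]
ft_force: [0.1, -0.3, -4.0]
gripper_width: 29.7
```

>>> move_arm(slide=[[0,-0.0001,0.0015],[0,-0.0001,0.0025],[0,-0.0001,0.003],[0,-0.0001,0.003]], rotation=[[0,0,0],[0,0,0],[0,0,0],[0,0,0]])

```text
time_s: 12.9
ee_pos: [489.8, 78.1, 152.9]
eef_rot: [0.018, 0.743, 0.669, 0.016]
ft_force: [-0.9, -0.3, -3.4]
gripper_width: 29.8
```

Run:
```python
from h import *
s=snapshot("side");save(s,"s13.png",(350,130,470,250),5)
w=snapshot("wrist");save(w,"w13.png",(240,130,400,250),5);pickle.dump(w,open("w13.pkl","wb"))
o=get_obs();print(o["time_s"],o["ee_pos"],o["ft_force"],o["ft_torque"],o["joints"])
```

```text
13.0 [489.82713322  78.06874924 152.95898823] [ 0.25357856 -0.23496982 -3.83853335] [ 0.03175672  0.07911233 -0.0321416 ] [ 0.11636501  0.16840332  2.20144079 -0.01608623  0.72406435 -1.33896732]
```

View pics/s13.png

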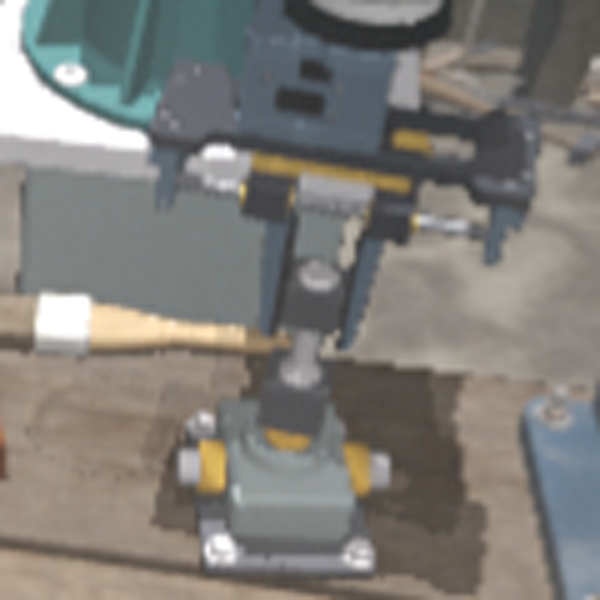

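Run:
```python
from h import *
m=Rt().as_matrix();print(np.round(m,4), -m[2])
```

```text
[[ 0.1035  0.9934  0.0486]
 [ 0.9946 -0.1034 -0.005 ]
 [ 0.      0.0489 -0.9988]] [-1.83620626e-05 -4.89025605e-02  9.98803554e-01]
```

View pics/w13.png

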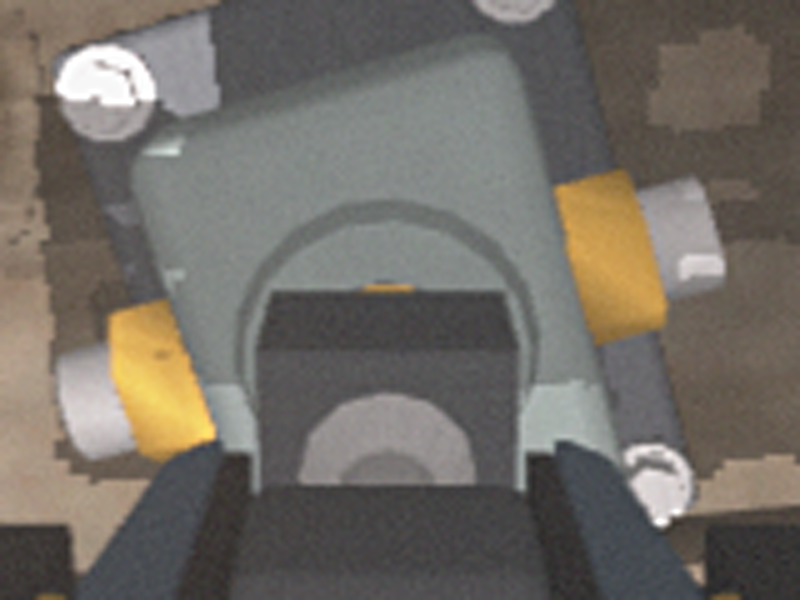

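>>> move_arm(slide=[[0,0,0],[0,0,0],[0,0,0],[0,0,0],[0,0,0]], rotation=[[0,-0.3,6],[0,-0.59,12],[0,-0.88,18],[0,-1.18,24],[0,-1.18,24]], grip_force=60)

```text
time_s: 13.62
ee_pos: [489.6, 78.1, 152.8]
eef_rot: [0.021, 0.865, 0.5, 0.012]
ft_force: [-0.9, -1.2, -1.7]
gripper_width: 29.4
```

```bash
cat > st.py <<'E'
from h import *
E=[]
for i in range(3):
  snapshot("top"); o=get_obs();E.append(np.r_[o["ee_pos"],o["ft_force"],o["ft_torque"]])
m=Rt(o).as_matrix()
print(round(o["time_s"],2),np.round(np.mean(E,0),2),"yaw",round(np.degrees(np.arctan2(m[1,0],m[0,0])),1),"j6",round(o["joints"][5],2),o["gripper_width"],np.round(-m[2],3))
E
python3 st.py
```

```text
13.78 [ 4.8962e+02  7.8050e+01  1.5286e+02 -1.3200e+00 -3.5000e-01 -2.8300e+00
 -9.0000e-02  4.6000e-01 -2.0000e-02] yaw 60.2 j6 -0.89 29.38676600965903 [ 0.    -0.049  0.999]
```

>>> move_arm(slide=[[0,0,0],[0,0,0],[0,0,0],[0,0,0],[0,0,0]], rotation=[[0,-0.3,6],[0,-0.59,12],[0,-0.88,18],[0,-1.18,24],[0,-1.18,24]])

```text
time_s: 14.4
ee_pos: [489.7, 78.1, 152.9]
eef_rot: [0.023, 0.95, 0.31, 0.007]
ft_force: [-2.0, -0.7, -1.6]
gripper_width: 29.9
```

```bash
python3 st.py
```

```text
14.55 [ 4.8967e+02  7.8030e+01  1.5286e+02 -2.4500e+00 -1.0300e+00 -1.9700e+00
 -2.5000e-01  5.7000e-01 -1.0000e-02] yaw 36.2 j6 -0.45 29.737038255331896 [ 0.    -0.049  0.999]
```

>>> move_arm(slide=[[-0.0004,-0.0003,0],[-0.0004,-0.0003,0],[-0.0004,-0.0003,0],[-0.0004,-0.0003,0],[-0.0004,-0.0003,0]], rotation=[[0,-0.3,6],[0,-0.59,12],[0,-0.88,18],[0,-1.18,24],[0,-1.18,24]])

```text
time_s: 15.18
ee_pos: [489.4, 78.0, 152.9]
eef_rot: [0.024, 0.994, 0.105, 0.002]
ft_force: [-0.7, -0.5, -2.7]
gripper_width: 29.6
```

```bash
python3 st.py
```

```text
15.32 [ 4.8935e+02  7.8060e+01  1.5292e+02 -1.1400e+00 -1.7700e+00 -2.3900e+00
 -4.2000e-01  3.6000e-01 -4.0000e-02] yaw 12.1 j6 -0.03 29.63681841251643 [ 0.    -0.049  0.999]
```

>>> move_arm(slide=[[0,0,0],[0,0,0],[0,0,0],[0,0,0],[0,0,0]], rotation=[[0,-0.3,6],[0,-0.59,12],[0,-0.88,18],[0,-1.18,24],[0,-1.18,24]])

```text
time_s: 15.95
ee_pos: [489.3, 78.0, 152.9]
eef_rot: [0.024, 0.994, -0.104, -0.003]
ft_force: [-0.6, -2.2, -2.5]
gripper_width: 28.9
```

```bash
python3 st.py
python3 - <<'E'
from h import *
s=snapshot("side");save(s,"s14.png",(350,130,470,250),5)
E
```

```text
16.1 [ 4.8926e+02  7.8040e+01  1.5289e+02 -1.8900e+00 -2.3400e+00 -2.0600e+00
 -6.1000e-01  4.5000e-01  3.0000e-02] yaw -11.9 j6 0.39 29.510049995972942 [ 0.    -0.049  0.999]
```

View pics/s14.png

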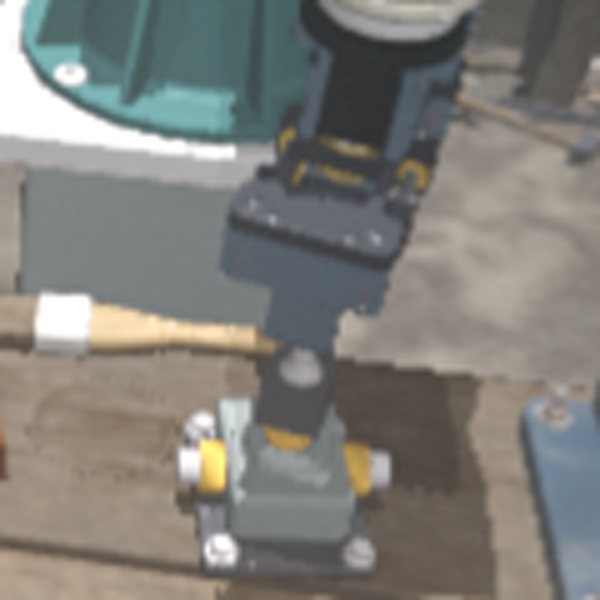

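>>> move_arm(slide=[[-0.0004,0.0007,0],[-0.0004,0.0007,0],[-0.0004,0.0007,0],[-0.0004,0.0007,0]], rotation=[[0,-0.3,6],[0,-0.59,12],[0,-0.88,18],[0,-0.88,18]])

```text
time_s: 16.65
ee_pos: [488.9, 77.6, 153.0]
eef_rot: [0.024, 0.966, -0.258, -0.006]
ft_force: [0.5, -0.1, -3.1]
gripper_width: 29.7
```

```bash
python3 st.py
```

```text
16.8 [ 4.8888e+02  7.7570e+01  1.5298e+02 -3.1000e-01 -5.7000e-01 -2.7400e+00
 -1.5000e-01  1.8000e-01  2.3000e-01] yaw -29.9 j6 0.69 30.03119012802726 [-0.    -0.049  0.999]
```

>>> move_arm(slide=[[0,0,0],[0,0,0],[0,0,0],[0,0,0]], rotation=[[0,-0.2,4],[0,-0.39,8],[0,-0.59,12],[0,-0.59,12]])

```text
time_s: 17.3
ee_pos: [488.8, 77.5, 153.0]
eef_rot: [0.023, 0.933, -0.358, -0.009]
ft_force: [-0.8, -0.2, -4.0]
gripper_width: 29.6
```

```bash
python3 st.py;python3 st.py
```

```text
17.45 [ 4.8882e+02  7.7510e+01  1.5297e+02 -6.0000e-02 -4.1000e-01 -3.6000e+00
 -5.0000e-02  1.5000e-01  5.3000e-01] yaw -42.0 j6 0.89 29.68352672562156 [ 0.    -0.049  0.999]
17.6 [ 4.8878e+02  7.7500e+01  1.5295e+02 -4.9000e-01 -2.0000e-01 -3.4200e+00
 -5.0000e-02  1.4000e-01  5.0000e-01] yaw -42.0 j6 0.89 29.487410141362222 [ 0.    -0.049  0.999]
```

>>> move_arm(slide=[[0,0,0],[0,0,0],[0,0,0],[0,0,0]], rotation=[[0,-0.1,2],[0,-0.24,5],[0,-0.24,5],[0,-0.24,5]])

```text
time_s: 18.1
ee_pos: [488.8, 77.5, 153.0]
eef_rot: [0.023, 0.917, -0.399, -0.01]
ft_force: [-0.4, 0.1, -3.3]
gripper_width: 29.9
```

```bash
python3 st.py;python3 st.py
```

```text
18.25 [ 4.8878e+02  7.7490e+01  1.5296e+02 -7.0000e-02  1.0000e-01 -3.4000e+00
 -1.0000e-02  1.6000e-01  5.7000e-01] yaw -47.1 j6 0.97 29.377952283653556 [-0.    -0.049  0.999]
18.4 [ 4.8878e+02  7.7500e+01  1.5295e+02 -6.5000e-01  1.2000e-01 -3.5300e+00
  3.0000e-02  1.7000e-01  5.5000e-01] yaw -47.1 j6 0.97 29.738914223056792 [-0.    -0.049  0.999]
```

>>> move_arm(slide=[[0,0,0],[0,0,0],[0,0,0]], rotation=[[0,-0.15,3],[0,-0.15,3],[0,-0.15,3]])

```text
time_s: 18.77
ee_pos: [488.7, 77.5, 152.9]
eef_rot: [0.022, 0.906, -0.423, -0.01]
ft_force: [-1.1, -0.1, -3.4]
gripper_width: 29.9
```

```bash
python3 st.py;python3 st.py
```

```text
18.93 [ 4.8878e+02  7.7480e+01  1.5295e+02 -1.6000e-01 -4.0000e-02 -3.2300e+00
 -3.0000e-02  1.7000e-01  5.9000e-01] yaw -50.1 j6 1.02 29.809215838254616 [ 0.    -0.049  0.999]
19.07 [ 4.8878e+02  7.7480e+01  1.5297e+02 -4.3000e-01 -1.0000e-01 -3.5300e+00
 -1.0000e-02  1.8000e-01  6.6000e-01] yaw -50.1 j6 1.02 29.527813966953726 [-0.    -0.049  0.999]
```

>>> move_arm(slide=[[0,0,0],[0,0,0],[0,0,0]], rotation=[[0,0.17,-3.5],[0,0.32,-6.5],[0,0.32,-6.5]])

```text
time_s: 19.45
ee_pos: [488.8, 77.5, 153.0]
eef_rot: [0.023, 0.928, -0.372, -0.009]
ft_force: [0.5, -0.1, -2.6]
gripper_width: 30.0
```

```bash
python3 st.py
```

```text
19.6 [ 4.8883e+02  7.7490e+01  1.5298e+02  3.2000e-01  2.0000e-01 -3.1900e+00
 -2.0000e-02  8.0000e-02 -1.0000e-02] yaw -43.7 j6 0.92 29.694222586896043 [ 0.    -0.049  0.999]
```

Torque is free again and the key is inside the play. Lift straight up.

>>> move_arm(slide=[[0,0.0002,-0.005],[0,0.0005,-0.01],[0,0.0007,-0.015],[0,0.0012,-0.025],[0,0.002,-0.04],[0,0.0034,-0.07],[0,0.0034,-0.07]], rotation=[[0,0,0],[0,0,0],[0,0,0],[0,0,0],[0,0,0],[0,0,0],[0,0,0]])

```text
time_s: 20.48
ee_pos: [490.1, 77.7, 225.5]
eef_rot: [0.022, 0.928, -0.371, -0.007]
ft_force: [0.2, -0.5, -4.3]
gripper_width: 29.5
```

```bash
python3 st.py
python3 - <<'E'
from h import *
s=snapshot("side");save(s,"s20.png",(330,110,490,230),5)
w=snapshot("wrist");save(w,"w20.png");pickle.dump(w,open("w20.pkl","wb"))
E
```

```text
20.62 [ 4.8882e+02  7.7510e+01  2.2316e+02 -7.0000e-02  4.0000e-01 -3.4100e+00
 -3.0000e-02  9.0000e-02  2.0000e-02] yaw -43.6 j6 0.91 29.520202769303825 [ 0.    -0.05   0.999]
```

View pics/s20.png

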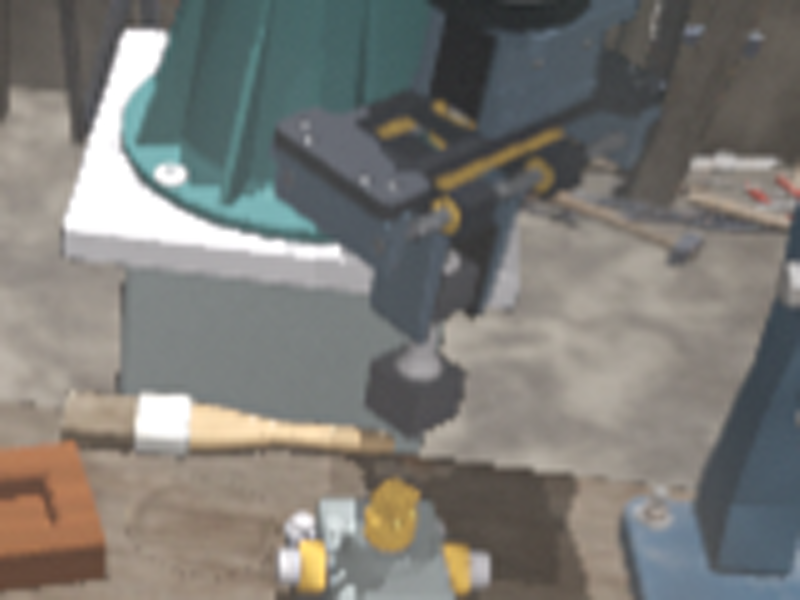

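View pics/w20.png

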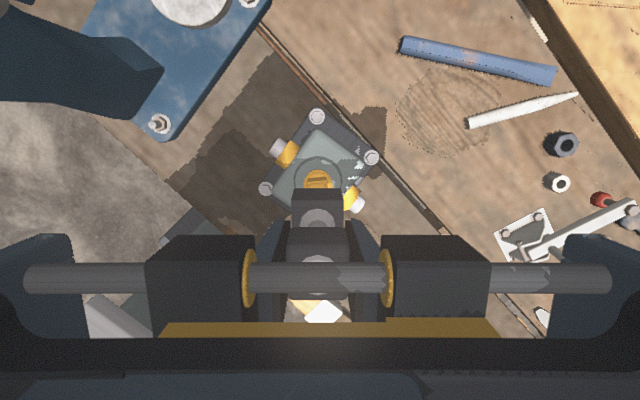

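Run:
```python
from h import *
f=lambda P,u,v,k:[(u+(x+.5)/k-.5,v+(y+.5)/k-.5) for x,y in P]
def ang(P): 
    P=P[:,:2];return [round(float(np.degrees(np.arctan2(*(P[i]-P[i-1])[::-1]))%90),1) for i in range(len(P))],[round(float(np.linalg.norm(P[i]-P[i-1])),1) for i in range(len(P))]
s=pickle.load(open("w5.pkl","rb"))
for n,C in(("outer",[(300,32),(30,205),(243,488),(502,335)]),("pocket",[(287,150),(147,238),(258,384),(390,303)])):
    P=onz(s,f(C,60,80,4),28);print(n,P.mean(0),ang(P))
o=get_obs();m=Rt(o).as_matrix()
t=np.array([474.6,-131.1,222]);print(m.T@(t-o["ee_pos"]))
print(-m[2])
```

```text
outer [ 475.45171048 -131.04227821   28.        ] ([20.9, 21.3, 21.3, 21.1], [90.1, 89.2, 89.7, 88.6])
pocket [ 475.38376188 -130.88180533   28.        ] ([20.4, 21.3, 22.4, 21.6], [46.0, 46.7, 46.2, 45.0])
[133.89694313 160.26639666   8.08705644]
[ 9.33489030e-04 -5.03228719e-02  9.98732565e-01]
```

>>> move_arm(slide=[[0.033,0.04,0.002],[0.067,0.08,0.004],[0.1,0.12,0.006],[0.134,0.16,0.008],[0.134,0.16,0.008],[0.134,0.1585,0.04],[0.134,0.157,0.07],[0.134,0.157,0.07]], rotation=[[0,-0.34,7],[0,-0.73,15],[0,-1.07,22],[0,-1.22,25],[0,-1.22,25],[0,-1.22,25],[0,-1.22,25],[0,-1.22,25]])

```text
time_s: 21.72
ee_pos: [473.8, -129.9, 158.8]
eef_rot: [0.021, 0.826, -0.563, -0.016]
ft_force: [-1.4, -0.5, -3.2]
gripper_width: 29.5
```

```bash
python3 st.py
python3 - <<'E'
from h import *
w=snapshot("wrist");save(w,"w21.png",(240,130,400,250),5);pickle.dump(w,open("w21.pkl","wb"))
s=snapshot("side");save(s,"s21.png",(270,130,390,230),5)
E
```

```text
21.88 [ 4.7543e+02 -1.3049e+02  1.6105e+02  1.0000e-01 -6.0000e-02 -2.7900e+00
 -6.0000e-02  6.0000e-02  1.0000e-02] yaw -68.6 j6 0.93 29.905174483686466 [-0.001 -0.049  0.999]
```

View pics/w21.png

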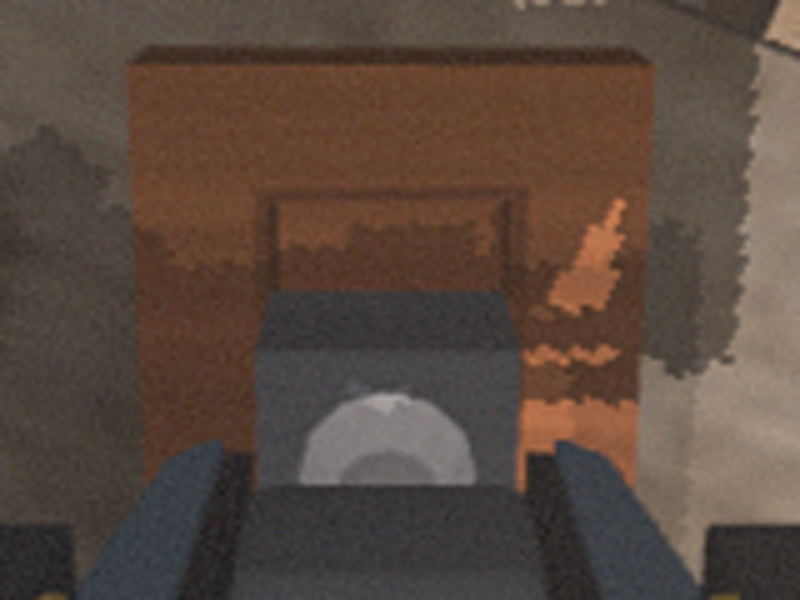

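View pics/s21.png

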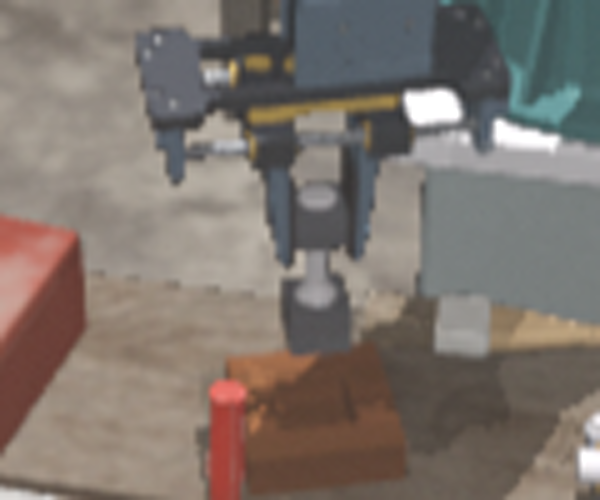

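Run:
```python
from h import *
f=lambda P,u,v,k:[(u+(x+.5)/k-.5,v+(y+.5)/k-.5) for x,y in P]
w=pickle.load(open("w21.pkl","rb"));o=get_obs();m=Rt(o).as_matrix();z=o["ee_pos"][2]
a=np.radians(-68.6);ty=np.array([np.sin(a),-np.cos(a),0])
for n,C,zz,h in(("mouth",[(272,292),(505,292)],z-84,17),("holder",[(129,63),(653,63)],28,45),("pocket",[(258,188),(527,188)],28,21)):
    P=onz(w,f(C,240,130,5),zz);print(n,P.mean(0)+h*ty,np.degrees(np.arctan2(*(P[1]-P[0])[1::-1])),np.linalg.norm(P[1]-P[0]))
t=np.array([475.2,-131,0]);print(o["ee_pos"])
```

```text
mouth [ 476.19673402 -130.85028124   77.95607184] -68.524894927389 33.869730589347085
holder [ 475.42201323 -131.59576638   28.        ] -68.522695607683 88.87156830841023
pocket [ 477.90358044 -130.94561425   28.        ] -68.52415642100065 46.70675786493464
[ 476.05528949 -130.92602428  161.95607184]
```

>>> move_arm(slide=[[0,-0.0015,0.03],[0,-0.0025,0.05],[0,-0.0029,0.059],[0,-0.0029,0.059]], rotation=[[0,0,0],[0,0,0],[0,0,0],[0,0,0]])

```text
time_s: 22.48
ee_pos: [475.5, -131.0, 102.0]
eef_rot: [0.02, 0.826, -0.563, -0.014]
ft_force: [0.2, 0.3, -4.1]
gripper_width: 29.9
```

```bash
python3 st.py
```

```text
22.62 [ 4.7588e+02 -1.3111e+02  1.0256e+02 -6.0000e-02  2.9000e-01 -3.8300e+00
 -4.0000e-02  9.0000e-02 -0.0000e+00] yaw -68.6 j6 0.93 29.70163512954446 [-0.001 -0.048  0.999]
```

>>> move_arm(slide=[[0,-0.0002,0.003],[0,-0.0003,0.006],[0,-0.0004,0.0075],[0,-0.0004,0.0075]], rotation=[[0,0,0],[0,0,0],[0,0,0],[0,0,0]])

```text
time_s: 23.12
ee_pos: [475.4, -130.9, 94.2]
eef_rot: [0.02, 0.826, -0.564, -0.014]
ft_force: [-0.6, 0.7, -2.9]
gripper_width: 29.4
```

```bash
python3 st.py
```

```text
23.27 [ 4.7539e+02 -1.3095e+02  9.4210e+01 -1.0000e-01  3.5000e-01 -2.5400e+00
 -6.0000e-02  8.0000e-02 -2.0000e-02] yaw -68.6 j6 0.93 29.48519545391895 [-0.    -0.049  0.999]
```

Still bearing its weight (about 2.5 N); lower another 2 mm.

>>> move_arm(slide=[[0,-0.0001,0.001],[0,-0.0001,0.002],[0,-0.0001,0.002]], rotation=[[0,0,0],[0,0,0],[0,0,0]])

```text
time_s: 23.65
ee_pos: [475.9, -130.9, 94.0]
eef_rot: [0.02, 0.826, -0.564, -0.014]
ft_force: [-11.4, 7.3, 39.5]
gripper_width: 30.0
```

```bash
python3 st.py
```

```text
23.8 [ 4.7586e+02 -1.3094e+02  9.4020e+01 -1.1160e+01  6.3700e+00  3.8990e+01
  1.1700e+00  2.9600e+00 -1.0000e-01] yaw -68.6 j6 0.93 30.013899705735177 [ 0.    -0.049  0.999]
```

>>> move_arm(slide=[[0,0.0001,-0.0015],[0,0.0001,-0.0015]], rotation=[[0,0,0],[0,0,0]])

```text
time_s: 24.05
ee_pos: [475.7, -131.0, 94.1]
eef_rot: [0.02, 0.826, -0.564, -0.014]
ft_force: [-1.2, 2.7, 9.5]
gripper_width: 29.5
```

```bash
python3 st.py
```

```text
24.2 [ 4.7567e+02 -1.3099e+02  9.4120e+01 -1.9500e+00  2.3800e+00  1.0030e+01
  3.1000e-01  7.3000e-01 -7.0000e-02] yaw -68.6 j6 0.93 29.957914004280354 [-0.    -0.049  0.999]
```

>>> move_arm(slide=[[0,0,0],[0,0,0],[0,0,0],[0,0,0],[0,0,0],[0,0,0]], rotation=[[0,0,0],[0,0,0],[0,0,0],[0,0,0],[0,0,0],[0,0,0]], hand=0.07)

```text
time_s: 24.95
ee_pos: [475.4, -131.0, 93.7]
eef_rot: [0.02, 0.826, -0.564, -0.014]
ft_force: [0.9, -0.4, 0.3]
gripper_width: 70.4
```

```bash
python3 st.py
python3 - <<'E'
from h import *
s=snapshot("side");save(s,"s25.png",(270,130,390,230),5)
E
```

```text
25.1 [ 4.7534e+02 -1.3096e+02  9.3740e+01 -8.0000e-02  8.0000e-02  1.7000e-01
 -4.0000e-02  1.2000e-01 -1.0000e-02] yaw -68.6 j6 0.93 70.12857629881347 [-0.    -0.049  0.999]
```

View pics/s25.png

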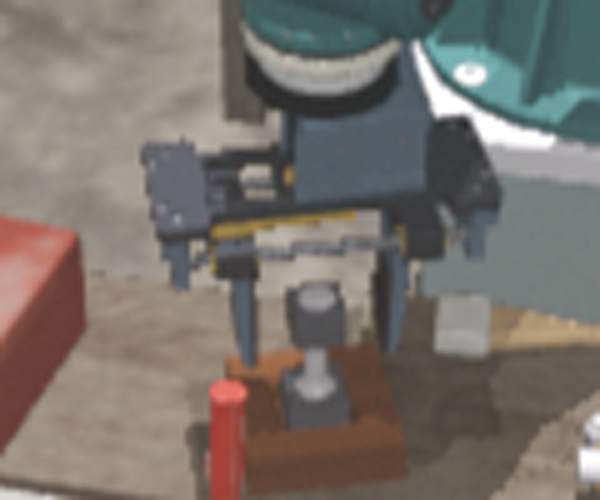

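Key stands free, upright, at about (316,350) in the crop. Retract straight up.

>>> move_arm(slide=[[0,0.0015,-0.03],[0,0.004,-0.08],[0,0.007,-0.14],[0,0.01,-0.2],[0,0.01,-0.2],[0,0.01,-0.2]], rotation=[[0,0,0],[0,0,0],[0,0,0],[0,0,0],[0,0,0],[0,0,0]])

```text
time_s: 25.9
ee_pos: [474.9, -130.9, 293.7]
eef_rot: [0.02, 0.826, -0.563, -0.014]
ft_force: [-0.8, 0.2, 0.2]
gripper_width: 70.0
```

```bash
python3 st.py
python3 - <<'E'
from h import *
w=snapshot("wrist");save(w,"w26.png",(220,80,420,230),4);pickle.dump(w,open("w26.pkl","wb"))
s=snapshot("side");save(s,"s26.png")
E
```

```text
26.05 [ 4.7456e+02 -1.3079e+02  2.9273e+02 -6.1000e-01  5.0000e-02 -7.4000e-01
 -6.0000e-02  1.2000e-01 -0.0000e+00] yaw -68.6 j6 0.91 69.85481829092257 [ 0.001 -0.051  0.999]
```

View pics/w26.png

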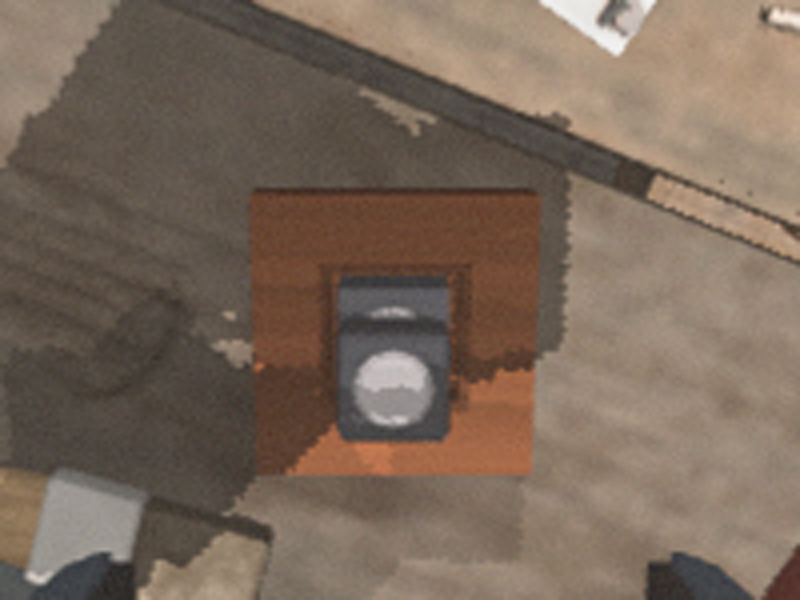

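View pics/s26.png

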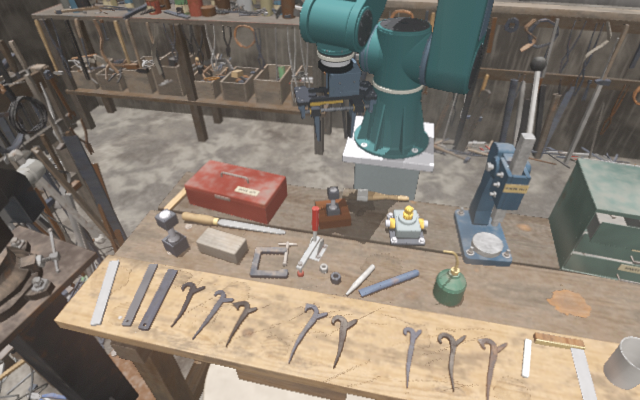

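Run:
```python
from h import *
f=lambda P,u,v,k:[(u+(x+.5)/k-.5,v+(y+.5)/k-.5) for x,y in P]
w=pickle.load(open("w26.pkl","rb"))
print("dot",onz(w,f([(393,388)],220,80,4),107)); a=np.radians(-68.6);ty=np.array([np.sin(a),-np.cos(a),0])
print("socket top",onz(w,f([(393.5,286)],220,80,4),40)+17*ty, "holder",onz(w,f([(251,191),(541,191)],220,80,4),28).mean(0)+45*ty)
a,b=pickle.load(open("side0.pkl","rb"))["image"],snapshot("side")["image"]
d=cv2.absdiff(a,b).max(2);print("diff>60 lower bench:",(d[245:]>60).sum(), "brush",(d[185:205,340:410]>60).sum())
close_job()
```

```text
dot [[ 476.85053164 -130.45521541  107.        ]]
socket top [[ 476.45738722 -130.7638421    40.        ]] holder [ 476.09272827 -131.68598772   28.        ]
diff>60 lower bench: 0 brush 352
the job is handed in; nothing more can be done
```

I took the key from its holder, fitted it over the plug, tightened the plug to about 0.6 N m and stood the key back upright in its holder. I handed the job in at about 26 s; it gives no verdict.

- **Seating:** the first push jammed a few millimetres onto the head, with about 29 N on the wrist. It tilted the key about 3° in the jaws. I lifted off, turned the tool to cancel the tilt and re-aligned by the wrist camera. The key then went down about 17 mm with no extra force.
- **Tightening:** I turned it about 134° clockwise. The moment stayed near zero for about 100°, then rose. The last readings were 0.59 and 0.66 N m, and none went higher. I backed off 6.5° into the key's play before lifting, so I did not measure the plug's moment again afterwards.
- **Return:** lowering the key, the wrist force briefly reached about 39 N on the pocket floor. That is within the 120 N limit for the wrist, and I backed off before letting go.
- **Last checks:** by the camera the key is upright within about 0.5° and about 1 mm from the holder's centre. The gripper was 200 mm clear, with no force on it.
- **Bystanders:** a before-and-after comparison of the side view showed no change over the lower bench (chisel, nut and oil can). It did show changed pixels around the brush. In the picture the brush looks to be in the same place, so I took the change for the arm's shadow, but did not measure it.

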